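# Gauge the fill depth of a tablet die with a depth rod and set its stop collar

## Task

Measure the fill depth of the tablet die: take the depth rod out of its stand by its knob, lower it gently, knob up, into the bore of the die until it bottoms out on the punch inside, and hold it pressed there with a steady 9 N or so for a second and a half (the punch face is delicate: never load it with more than 18 N). Then, with the rod still on the bottom, slide its stop collar down until it rests on the top face of the die, without pressing the collar hard on the die, and leave the rod standing in the bore with the collar set. Do not disturb the crucible, the vial or the weight standing around.

Things in the scene. Friction and masses are not known exactly. Their poses are not given: they have to be found in the camera images.
- depth_rod: Depth gauge, upright in its stand at the start: steel rod 12 mm in diameter, 82 mm long in all, its lowest 4 mm tapering to a 6 mm flat tip. The top 21 mm is a dark flat-sided knob, 24 mm along x, 14 mm along y: grip it along y. Below it the stop collar, 40 mm in diameter, its top 56 to 58 mm above the tip at the start. About 0.2 kg. Origin: centre of the tip; z up the rod; yaw up to 0.7 rad.
- knob (a point): Middle of the depth rod's knob, on its axis, 71 mm above the tip; axes as the rod's.
- stop_collar (a joint): Slide of the stop collar along the rod, m: 0 with its underside 42 mm above the rod's tip, growing as the collar goes down towards the tip, up to 0.034 (underside 8 mm above the tip). Starts between 0 and 0.002. It stays where it is put by a friction of about 0.8 N, less than the weight of the rod.
- collar_face (a point): Centre of the underside of the stop collar, on the rod's axis; the collar is an aluminium disc 40 mm in diameter and 16 mm high above this point. The knob above it is only 24 x 14 mm, so open fingers pass over the knob and can grip the collar from above. z up the rod.
- die_holder: Fixed die holder: aluminium base 84 x 64 x 14 mm with bolt heads to 19 mm height, and a round steel boss 34 mm in diameter (44 mm at its foot, below 23 mm), its top face 60 mm above the worktop; a small screw sticks out 3 mm on its -x side at 28 mm height. In the boss an upright bore 15 mm in diameter (1.5 mm clearance round the rod) ends on the punch. Origin: centre of the underside.
- die_mouth (a point): Centre of the bore's mouth in the plane of the boss's top face; z up.
- lower_punch: Steel punch that closes the bore from below, out of sight, clamped and unyielding. Its flat upper face, where the rod bottoms out, is set 22 to 34 mm below the bore's mouth, different each time; that height is not measured and must be felt. Origin at the punch's fixed foot on the bore's axis, 58 mm below the mouth (it tells nothing of the face's height); z up.
- rod_stand: Fixed grey stand 56 x 56 x 26 mm with one upright hole 15 mm in diameter, 20 mm deep, in which the depth rod stands. Origin at the centre of the underside.
- crucible: Bystander: white porcelain crucible, 44 mm across and 32 mm high, loose. Origin at its underside.
- vial_a: Bystander: white plastic vial with a white cap, 28 mm across and 55 mm high, loose. Origin at its underside.
- weight_100g: Bystander: knobbed metal weight, 22 mm across and 38 mm high, loose. Origin at its underside.

How it is judged:
By the outcome, as a careful person would: the job done as asked, in the order asked, and still so for the second after the job is handed in, with the robot touching nothing.
It also fails if it takes over 61 s, if anything falls off the work surface, if the arm or the gripper's body presses on something with over 40 N, if the wrist force passes 120 N, or if a joint passes its speed limit or range.

## Robot

A 7-joint arm with a two-finger parallel gripper is mounted at the origin on a cart in front of the work surface, level with it; the furniture and walls round the work are solid. World frame = base frame: x ahead of the robot, y to its left, z up, the work surface at z = 0. Lengths are in m, angles in rad, forces in N, time in s.
With the tool pointing down it reaches from about 0.35 to 0.9 m from the base axis. Payload 8.1 kg.
Tool frame: the origin (TCP) lies midway between the tips of the shut fingers; the grasp point (between the pads) lies 19 mm behind it; y points along the fingers, z is the direction in which the jaws open and shut, and the axes are right-handed (so a half turn about y gives the same grasp; the last joint's range is limited). The gripper opens to 85 mm and grips with 20 to 120 N. Pads are 22 mm wide; open, the fingers measure 114 mm over their backs; the gripper's body (76 mm by 85 mm) begins 54 mm behind the grasp point. The pads swing forward as they close: fully open they stand 13 mm farther back than shut.
Start: joints at [-1.31, 0.434, 0.025, 1.573, -0.012, 1.134, -0.075], TCP at [0.222, 0.584, 0.231] pointing down, gripper open.
Joint ranges: [-2.62, 2.62], [-0.44, 2.09], [-1.27, 1.32], [0.08, 2.57], [-1.32, 4.46], [0.12, 2], [-2.74, 2.74]. Speed limits (rad/s): [2.22, 2.22, 3.01, 3.01, 3.14, 3.14, 3.14].

## Interface

Orientations are given as a unit quaternion [x, y, z, w].
In Python, from cell import * gives the robot as it stands.
- The arm moves only by the tool step_arm, never from a script. Its argument "steps" is a list of rows, each an object of numbers: "grip": the closure, from 0 (fully open) to 1 (shut); "tx", "ty", "tz": the shift along the world's x, y, z in cm; "ax", "ay", "az": the turn, a rotation vector about the world's x, y, z in rad. In form: [{"grip": .., "tx": .., "ty": .., "tz": .., "ax": .., "ay": .., "az": ..}, ...]. A call has 1 to 12 rows; each row is the pose to reach, as a shift and turn from the pose commanded when the call began; what a row does not reach only later rows make up. A row lasts 1/8 s, in which the tool goes at most 62.5 mm and 10.7 degrees, less where a joint would pass 70% of its speed; a pose out of reach is approached as far as the arm can. A call with a gripper value outside its range is refused whole. The fingers move at their own pace and stop on an object; "squeeze" is the grip in N (left out, the last holds). Time passes only in rows, so rows that repeat a pose let the fingers close. It gives the time, the measured TCP pose, the force and the opening at its end, in the units of the state.
- get_state(): the state, without advancing time (a new reading comes with each control period).
- snapshot(name): name is "side" or "top"; returns a dict with "color" (400x640x3 uint8, red, green, blue), "z_map" (400x640 float32, m along the optical axis (not along the pixel's ray), 0 where there is no reading), "K" (3x3 intrinsics, pixels), "k1" (the pictures are not rectified: a ray, as slopes to the right and down, at radius r is drawn at 1 + k1 r^2 times it, then the intrinsics apply), "R" (3x3) and "t" (3): a world point X has camera coordinates R X + t. Camera axes: x right, y down, z forward; pixel columns grow to the right and rows downward; lengths in m; the calibration is good to about 2 mm. A picture is of the moment at which its call begins.
- close_job(): hands the job in, once; it reports no verdict.
The state is a dict: "clock": time; "joint_positions": joint angles; "qd": joint speeds; "effort": joint torques, N m; "position": TCP position; "tool_rot": TCP orientation; "force": force on the tool from outside, world axes, zero at the start; "moment": the same for the moment, N m; "width": opening from 0.0 (shut) to 1.0 (fully open).
Only numpy, scipy, OpenCV 4.12 (cv2) and the standard library are available. Lean on these libraries where they do the work, as an engineer would, in place of code of your own. Each camera call takes 0.05 s, during which the arm holds its last target. There are 200 camera calls.

## Working session

There is one attempt and no reset: what is moved stays moved. The work goes in short steps, Python scripts to look and compute and a tool call to move; the robot and the scene stay as the last step left them, time stands still between calls to the robot, and variables do not carry over. Pictures are saved under pics/ and viewed, about 8 in all and at most 12, crops included, and the job is handed in when it is done.

Besides the shell and the picture viewer there is one more tool, called after "Call:" by a JSON object that holds its "api" and its "payload". step_arm: Moves the arm, as the interface text tells. Its arguments: {"type":"object","properties":{"steps":{"type":"array"},"squeeze":{"type":"number"}},"required":["steps"]}

```bash
mkdir -p pics
cat > h.py <<'E'
from cell import *
import numpy as np, cv2
def save(n,f):
    s=snapshot(n); cv2.imwrite(f,s["color"][:,:,::-1]); np.savez(f[:-4],**{k:s[k] for k in s}); return s
def und(s,u,v):
    D=np.array([s["k1"],0,0,0,0],float)
    p=cv2.undistortPoints(np.array([[[u,v]]],float),np.array(s["K"],float),D)[0,0]
    return p
def ray(s,u,v):
    R=np.array(s["R"]);t=np.array(s["t"]);p=und(s,u,v)
    return -R.T@t, R.T@np.array([p[0],p[1],1.])
def onz(s,u,v,z):
    c,d=ray(s,u,v); return c+d*(z-c[2])/d[2]
def cloud(s):
    h,w=s["z_map"].shape
    g=np.stack(np.meshgrid(np.arange(w),np.arange(h)),-1).reshape(-1,1,2).astype(float)
    p=cv2.undistortPoints(g,np.array(s["K"],float),np.array([s["k1"],0,0,0,0],float))[:,0]
    z=s["z_map"].reshape(-1,1); X=np.c_[p*z,z]
    return ((X-np.array(s["t"]))@np.array(s["R"])).reshape(h,w,3)
E
python3 - <<'E'
from h import *
for n in("top","side"):
    s=save(n,f"pics/{n}0.png"); print(n,-np.array(s["R"]).T@s["t"],s["k1"],s["K"])
print(get_state())
E
```

```text
top [ 0.32251776 -0.01619769  1.27685055] -0.11409541160497833 [[424.97569114   0.         321.27720545]
 [  0.         424.97569114 191.85653284]
 [  0.           0.           1.        ]]
side [ 0.23036618 -0.87126303  0.91942786] -0.03870671292471395 [[503.3467367    0.         323.11291642]
 [  0.         503.3467367  196.07649251]
 [  0.           0.           1.        ]]
{'clock': 0.1, 'joint_positions': array([-1.30958763,  0.43515719,  0.02496426,  1.57401839, -0.01160802,
        1.13397497, -0.07508855]), 'qd': array([-2.83919245e-04, -2.33522076e-03,  1.92148655e-03, -1.65375583e-03,
        2.29453980e-03,  1.27144704e-03,  4.55701610e-06]), 'effort': array([ 2.56349835e-03, -6.71751451e+01,  1.02745771e+00, -3.16895735e+01,
        1.56932243e-02,  7.39138399e-03, -1.49640232e-05]), 'position': array([0.22227833, 0.58365436, 0.23059716]), 'tool_rot': array([ 0.69593375, -0.12798514,  0.12788691, -0.69493953]), 'force': array([-0.32606152,  0.30077814, -0.31480729]), 'moment': array([-0.01935557,  0.01205082,  0.06943453]), 'width': 0.9988226979978756}
```

View pics/top0.png

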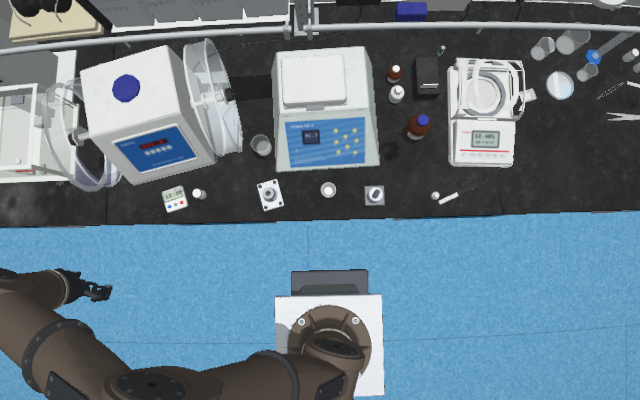

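View pics/side0.png

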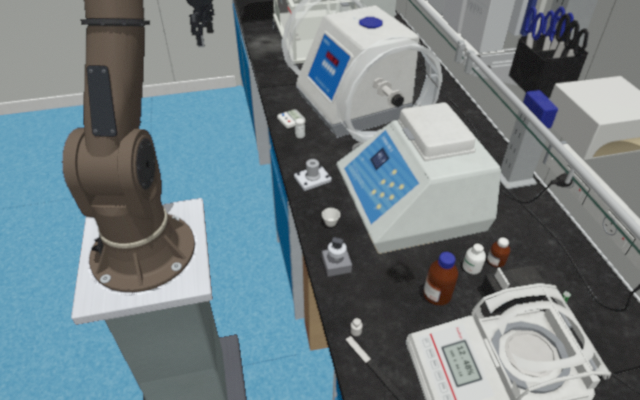

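The top view shows the die at about (270,195), the crucible at (328,190) and the stand with the rod at (374,195). In the side view the die is at (312,175) and the rod at (337,250). I'll zoom in on these.

Run:
```python
from h import *
t=np.load("pics/top0.npz"); s=np.load("pics/side0.npz")
a=[t["color"][170:220,245:295],t["color"][170:220,350:400],s["color"][150:200,285:335],s["color"][228:278,312:362]]
a=[cv2.resize(x,(390,290) if 0 else (300,300),interpolation=cv2.INTER_NEAREST) for x in a]
cv2.imwrite("pics/crop.png",np.vstack([np.hstack(a[:2]),np.hstack(a[2:])])[:,:,::-1])
for n,d in(("top",t),("side",s)):
    P=cloud(d)
    print(n)
    for nm,(r0,r1,c0,c1) in ({"die":(170,220,245,295),"rod":(170,220,350,400)} if n=="top" else {"die":(150,200,285,335),"rod":(228,278,312,362)}).items():
        Q=P[r0:r1,c0:c1].reshape(-1,3); Q=Q[np.isfinite(Q).all(1)]
        print(nm,"zhist",np.histogram(Q[:,2],bins=np.arange(-.01,.12,.01))[0])
        for lo,hi in((-.005,.004),(.01,.018),(.022,.03),(.044,.05),(.055,.065),(.055,.07),(.078,.095)):
            m=(Q[:,2]>lo)&(Q[:,2]<hi)
            if m.sum()>3: print(lo,hi,m.sum(),Q[m].mean(0).round(4),(Q[m].min(0)).round(4),Q[m].max(0).round(4))
```

```text
top
die zhist [ 475 1409  371   92   18   12   30   65   17    0    0    0]
-0.005 0.004 1517 [0.455  0.169  0.0009] [ 0.3802  0.0913 -0.005 ] [0.534  0.2433 0.004 ]
0.01 0.018 290 [0.4561 0.1633 0.0147] [0.4089 0.1224 0.0103] [0.5016 0.2028 0.018 ]
0.022 0.03 42 [0.4558 0.1591 0.0246] [0.4142 0.1441 0.022 ] [0.4973 0.1949 0.0299]
0.044 0.05 8 [0.4526 0.1579 0.0475] [0.4412 0.147  0.0445] [0.462  0.1707 0.0493]
0.055 0.065 83 [0.456  0.163  0.0609] [0.44   0.148  0.0559] [0.4728 0.181  0.0649]
0.055 0.07 95 [0.46   0.1595 0.0618] [0.44   0.0855 0.0559] [0.5191 0.181  0.0697]
rod zhist [ 549 1501    4  174   38    0    4  104    6   26   17    0]
-0.005 0.004 1675 [ 0.4502 -0.1494  0.0009] [ 0.3764 -0.228  -0.005 ] [ 0.5243 -0.074   0.004 ]
0.022 0.03 173 [ 0.44   -0.1446  0.027 ] [ 0.4159 -0.1755  0.0223] [ 0.4721 -0.1188  0.0299]
0.055 0.065 47 [ 0.4401 -0.1463  0.0624] [ 0.4252 -0.1655  0.0561] [ 0.4629 -0.128   0.0648]
0.055 0.07 108 [ 0.4425 -0.1455  0.0648] [ 0.4251 -0.1655  0.0561] [ 0.4629 -0.1277  0.0692]
0.078 0.095 45 [ 0.4435 -0.1464  0.0884] [ 0.4321 -0.157   0.0783] [ 0.
[... 630 characters left out ...]
  90  332    0   13   61  115   31   63    1    0]
-0.005 0.004 1707 [ 0.4545 -0.1004 -0.0011] [ 0.379 -0.194 -0.005] [ 0.5341 -0.0157  0.0039]
0.01 0.018 64 [ 0.4379 -0.168   0.0141] [ 0.4145 -0.1767  0.01  ] [ 0.4696 -0.1248  0.018 ]
0.022 0.03 302 [ 0.4398 -0.1551  0.0247] [ 0.4147 -0.177   0.022 ] [ 0.4709 -0.1173  0.0299]
0.044 0.05 13 [ 0.4416 -0.1617  0.0471] [ 0.4269 -0.1668  0.0441] [ 0.4583 -0.1534  0.0493]
0.055 0.065 137 [ 0.4401 -0.1547  0.061 ] [ 0.4231 -0.167   0.0552] [ 0.4619 -0.1318  0.065 ]
0.055 0.07 152 [ 0.4401 -0.1544  0.0617] [ 0.4231 -0.167   0.0552] [ 0.4619 -0.1318  0.0698]
0.078 0.095 68 [ 0.4416 -0.149   0.085 ] [ 0.4304 -0.1593  0.0782] [ 0.4548 -0.1367  0.0909]
```

View pics/crop.png

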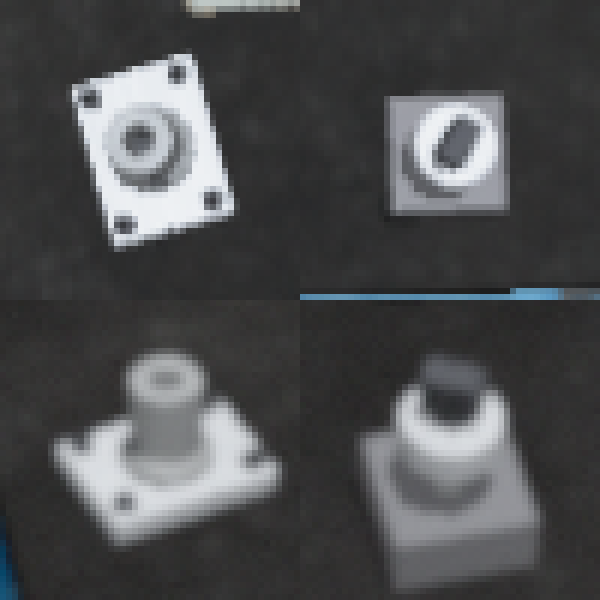

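The crops show the die bore at about (268,193) in the top view and the dark knob on the white collar at about (376,194). The knob's long axis is turned by roughly -0.55 rad. Next I'll refine these with colour masks.

```bash
cat > m.py <<'E'
from h import *
F=8
def blobs(s,r0,r1,c0,c1,lo,hi):
    g=cv2.cvtColor(np.ascontiguousarray(s["color"][r0:r1,c0:c1]),cv2.COLOR_RGB2GRAY)
    g=cv2.resize(g,None,fx=F,fy=F,interpolation=cv2.INTER_CUBIC)
    m=cv2.inRange(g,lo,hi)
    return [(cv2.contourArea(c)/F/F,(c[:,0]+.5)/F-.5+np.array([c0,r0])) for c in cv2.findContours(m,cv2.RETR_LIST,cv2.CHAIN_APPROX_NONE)[0] if cv2.contourArea(c)>10*F*F]
def show(nm,s,box,lo,hi,z):
    for a,c in blobs(s,*box,lo,hi):
        c=c.astype(np.float32)
        w=np.array([onz(s,u,v,z)[:2] for u,v in c[::3]],np.float32)
        (cx,cy),(W,H),an=cv2.minAreaRect(w*1000)
        e=cv2.fitEllipse(w*1000)
        print(nm,"area",round(a,1),"rect mm",round(cx,1),round(cy,1),round(W,1),round(H,1),round(an,1),"ell",np.round(e[0],1),np.round(e[1],1),"px",c.mean(0).round(1))
E
python3 - <<'E'
from m import *
t=np.load("pics/top0.npz"); s=np.load("pics/side0.npz")
show("knobtop",t,(182,205,364,386),0,130,.088)
show("collar top",t,(180,206,362,386),205,255,.064)
show("bore top",t,(182,203,258,280),0,140,.060)
show("boss top",t,(182,203,258,280),140,215,.060)
show("knob side",s,(235,252,327,348),0,120,.088)
show("collar side",s,(236,262,324,350),200,255,.064)
show("bore side",s,(155,170,305,322),0,135,.060)
show("boss side",s,(152,172,300,325),143,200,.060)
for n,d,b in(("t",t,(186,201,260,276)),("s",s,(156,170,303,322))):
    print(n);print(cv2.cvtColor(np.ascontiguousarray(d["color"][b[0]:b[1],b[2]:b[3]]),cv2.COLOR_RGB2GRAY))
E
```

```text
knobtop area 30.3 rect mm 425.6 -128.7 35.4 15.3 43.8 ell [ 428.3 -131.1] [20.3 31.4] px [370.3 199.2]
knobtop area 36.6 rect mm 441.3 -144.0 13.9 24.7 58.9 ell [ 441.3 -144. ] [14.5 26.5] px [375.5 193.6]
knobtop area 161.4 rect mm 443.1 -141.4 61.7 65.1 87.9 ell [ 441.2 -140.9] [66.3 78.1] px [374.8 192.3]
collar top area 59.2 rect mm 443.3 -146.8 18.8 31.2 57.4 ell [ 443.8 -146.9] [19.4 32.8] px [375.6 193.6]
collar top area 139.9 rect mm 443.8 -146.8 38.1 38.2 88.3 ell [ 443.7 -146.9] [38.2 38.5] px [375.6 193.6]
bore top area 23.2 rect mm 445.3 188.2 10.6 34.7 89.4 ell [437.  189.6] [ 8.6 43.5] px [258.6 197.2]
bore top area 18.9 rect mm 455.8 164.2 13.4 14.7 32.3 ell [455.5 164.2] [13.8 15. ] px [267.6 192.7]
bore top area 35.3 rect mm 444.1 154.9 23.3 37.6 41.6 ell [451.6 160.6] [32.8 39.3] px [270.8 196.6]
boss top area 20.4 rect mm 455.7 164.0 13.9 15.0 32.7 ell [455.5 164.1] [14.3 15.5] px [267.6 192.7]
boss top area 39.3 rect mm 444.0 154.8 23.7 38.0 41.2 ell [450.5 159.9] [32.4 38. ] px [270.8 196.6]
boss top area 182.8 rect mm 450.7 158.5 44.9 44.1 16.9 ell [450.8 158.7]
[... 2197 characters left out ...]
 169 165 164 166 170 175 172 153 114  70  55
   54]
 [ 47  51  74 125 165 178 173 154 140 137 138 147 167 179 171 139  88  54
   51]
 [ 50  50  77 132 170 180 171 149 134 131 131 141 163 180 179 152  98  56
   50]
 [ 47  52  73 122 163 178 176 163 153 150 152 160 172 180 175 147  95  58
   52]
 [ 47  48  63 104 144 169 177 176 173 171 174 176 177 173 159 130  85  66
   67]
 [ 48  51  59  89 122 146 161 166 171 172 171 169 163 151 137 112  84  88
  104]
 [ 48  46  57  82 106 122 132 140 151 154 151 148 139 130 124 111 104 129
  156]
 [ 48  50  58  84 104 114 119 125 131 132 133 130 129 125 123 129 147 174
  194]
 [ 65  86 102 107 109 113 116 121 124 126 127 126 126 125 128 153 183 204
  213]]
```

Run:
```python
from h import *
from scipy.spatial.transform import Rotation as R
st=get_state(); r=R.from_quat(st["tool_rot"]); M=r.as_matrix(); print(M.round(4))
a=np.deg2rad(58.5)
for sgn in(1,-1):
    z=sgn*np.array([np.cos(a),np.sin(a),0]); y=np.array([0,0,-1.]); x=np.cross(y,z)
    print(sgn,(R.from_matrix(np.c_[x,y,z])*r.inv()).as_rotvec())
print(np.array([.4427,-.148,.15])-st["position"])
# bystanders near: heights above z .05
P=cloud(np.load("pics/top0.npz")).reshape(-1,3)
for lo,hi in((-.3,-.2),(-.2,-.05),(-.05,.05),(.05,.15),(.15,.25),(.25,.4)):
    m=(P[:,1]>lo)&(P[:,1]<hi)&(P[:,0]>.3)&(P[:,0]<.8)&(P[:,2]>.11)&(P[:,2]<.5)
    if m.sum()>5: print(lo,hi,"tall things start at x",np.percentile(P[m,0],1).round(3),P[m,2].max().round(3))
```

```text
[[ 9.345e-01 -4.000e-04  3.559e-01]
 [-3.559e-01 -1.400e-03  9.345e-01]
 [ 1.000e-04 -1.000e+00 -1.400e-03]]
1 [ 0.00131744 -0.0005161  -0.18591696]
-1 [7.64917721e-04 1.95258359e-03 2.95567497e+00]
[ 0.22042167 -0.73165436 -0.08059716]
-0.3 -0.2 tall things start at x 0.626 0.441
-0.2 -0.05 tall things start at x 0.558 0.441
-0.05 0.05 tall things start at x 0.554 0.429
0.05 0.15 tall things start at x 0.553 0.429
0.15 0.25 tall things start at x 0.561 0.429
0.25 0.4 tall things start at x 0.552 0.428
```

Call:
{"api": "step_arm", "payload": {"steps": [{"tx":1.8,"ty":-6,"az":-0.02},{"tx":3.6,"ty":-12,"az":-0.04},{"tx":5.4,"ty":-18,"az":-0.06},{"tx":7.2,"ty":-24,"az":-0.08},{"tx":9,"ty":-30,"az":-0.1},{"tx":10.8,"ty":-36,"az":-0.12},{"tx":12.6,"ty":-42,"az":-0.14},{"tx":14.4,"ty":-48,"az":-0.15},{"tx":16.2,"ty":-54,"az":-0.16},{"tx":18,"ty":-60,"az":-0.17},{"tx":19.8,"ty":-66,"az":-0.18},{"tx":22,"ty":-73.2,"tz":-2,"az":-0.186}]}}

```text
$.steps[0]: bad value
```

Call:
{"api": "step_arm", "payload": {"steps": [{"tz":0}]}}

```text
$.steps[0]: bad value
```

Run:
```python
from h import *
s=save("top","pics/top1.png"); s2=save("side","pics/side1.png")
a=s["color"][150:240,330:420];b=s2["color"][190:290,290:390]
cv2.imwrite("pics/c1.png",np.hstack([cv2.resize(a,(400,400)),cv2.resize(b,(400,400))])[:,:,::-1])
st=get_state();print(st["clock"],st["position"],st["tool_rot"],st["force"],st["width"])
```

```text
0.2 [0.22234569 0.58380916 0.23080964] [ 0.69577468 -0.12795329  0.12790629 -0.6951011 ] [-0.38467901  0.13755567  0.23794359] 1.0002821138464721
```

View pics/c1.png

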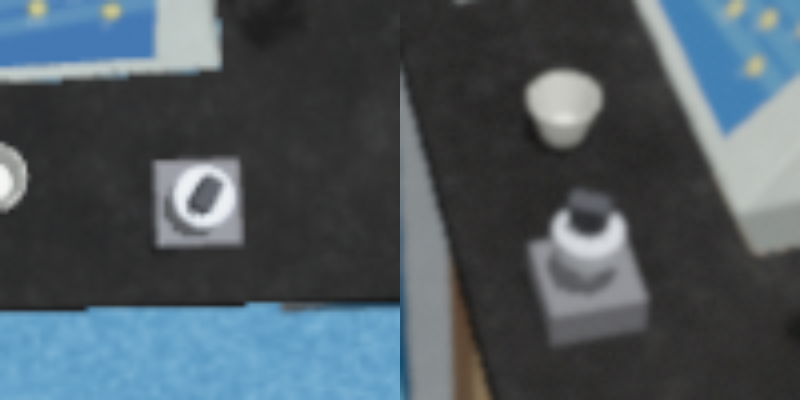

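The moves were refused, probably because each row needs all the fields. The picture shows an untouched scene with no arm in it.

Call:
{"api": "step_arm", "payload": {"steps": [{"grip":0,"tx":1.8,"ty":-6,"tz":0,"ax":0,"ay":0,"az":-0.02},{"grip":0,"tx":3.6,"ty":-12,"tz":0,"ax":0,"ay":0,"az":-0.04},{"grip":0,"tx":5.4,"ty":-18,"tz":0,"ax":0,"ay":0,"az":-0.06},{"grip":0,"tx":7.2,"ty":-24,"tz":0,"ax":0,"ay":0,"az":-0.08},{"grip":0,"tx":9,"ty":-30,"tz":0,"ax":0,"ay":0,"az":-0.1},{"grip":0,"tx":10.8,"ty":-36,"tz":0,"ax":0,"ay":0,"az":-0.12},{"grip":0,"tx":12.6,"ty":-42,"tz":0,"ax":0,"ay":0,"az":-0.14},{"grip":0,"tx":14.4,"ty":-48,"tz":0,"ax":0,"ay":0,"az":-0.15},{"grip":0,"tx":16.2,"ty":-54,"tz":0,"ax":0,"ay":0,"az":-0.16},{"grip":0,"tx":18,"ty":-60,"tz":0,"ax":0,"ay":0,"az":-0.17},{"grip":0,"tx":19.8,"ty":-66,"tz":0,"ax":0,"ay":0,"az":-0.18},{"grip":0,"tx":22.05,"ty":-73.2,"tz":-2,"ax":0,"ay":0,"az":-0.186}]}}

```text
clock: 1.7
position: [0.4392, -0.1342, 0.2165]
tool_rot: [-0.68, 0.191, -0.193, 0.681]
force: [1.1, 1.5, 0.9]
width: 0.999
```

Call:
{"api": "step_arm", "payload": {"steps": [{"grip":0,"tx":0,"ty":0,"tz":-3,"ax":0,"ay":0,"az":0},{"grip":0,"tx":0,"ty":0,"tz":-6,"ax":0,"ay":0,"az":0},{"grip":0,"tx":0,"ty":0,"tz":-9,"ax":0,"ay":0,"az":0},{"grip":0,"tx":0,"ty":0,"tz":-9,"ax":0,"ay":0,"az":0},{"grip":0,"tx":0,"ty":0,"tz":-9,"ax":0,"ay":0,"az":0}]}}

```text
clock: 2.33
position: [0.4384, -0.1324, 0.1265]
tool_rot: [-0.681, 0.192, -0.192, 0.681]
force: [-0.1, -0.7, 0.4]
width: 0.998
```

Run:
```python
from h import *
s=save("top","pics/top2.png"); s2=save("side","pics/side2.png")
a=s["color"][145:245,325:425];b=s2["color"][180:280,290:390]
cv2.imwrite("pics/c2.png",np.hstack([cv2.resize(a,(400,400)),cv2.resize(b,(400,400))])[:,:,::-1])
st=get_state();print(st["clock"],st["position"],st["tool_rot"],st["force"],st["width"])
```

```text
2.425 [ 0.43885114 -0.13229516  0.1267836 ] [-0.68036575  0.19122315 -0.19264163  0.68075352] [ 0.95581819 -0.43656216  0.09985936] 1.0010979656555543
```

View pics/c2.png

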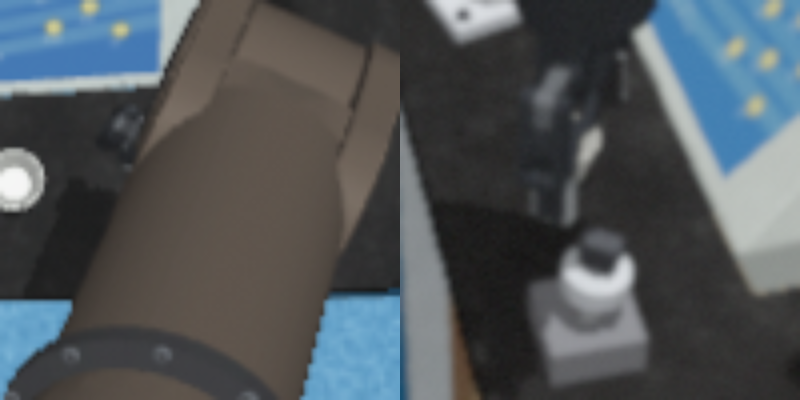

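The side view shows the fingers short of the rod; the knob is at about (600,250) in the crop. The last row of the first call was cut short, so I'll finish the lateral shift and then descend.

Call:
{"api": "step_arm", "payload": {"steps": [{"grip":0,"tx":0.38,"ty":-1.57,"tz":0,"ax":0,"ay":0,"az":0},{"grip":0,"tx":0.38,"ty":-1.57,"tz":-2,"ax":0,"ay":0,"az":0},{"grip":0,"tx":0.38,"ty":-1.57,"tz":-4,"ax":0,"ay":0,"az":0},{"grip":0,"tx":0.38,"ty":-1.57,"tz":-5.8,"ax":0,"ay":0,"az":0},{"grip":0,"tx":0.38,"ty":-1.57,"tz":-5.8,"ax":0,"ay":0,"az":0},{"grip":0,"tx":0.38,"ty":-1.57,"tz":-5.8,"ax":0,"ay":0,"az":0}]}}

```text
clock: 3.18
position: [0.4425, -0.148, 0.0686]
tool_rot: [-0.68, 0.191, -0.192, 0.681]
force: [0.4, 0.4, 0.0]
width: 0.997
```

Run:
```python
from h import *
s2=save("side","pics/side3.png")
b=s2["color"][200:280,300:380]
cv2.imwrite("pics/c3.png",cv2.resize(b,(560,560),interpolation=cv2.INTER_CUBIC)[:,:,::-1])
st=get_state();print(st["clock"],st["position"],st["tool_rot"],st["force"],st["width"])
```

```text
3.225 [ 0.44255929 -0.14798664  0.06864773] [-0.68043116  0.19132258 -0.19253628  0.68069001] [-0.43292453 -0.79962598 -0.59481266] 1.002310779993213
```

View pics/c3.png

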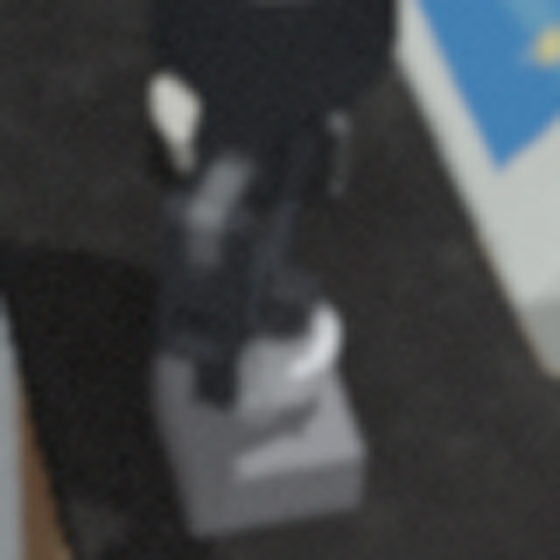

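The fingers straddle the rod: the near finger tip is at about (215,390) in the crop and the collar at (320,340). I'll close gently.

Call:
{"api": "step_arm", "payload": {"steps": [{"grip":1,"tx":0,"ty":0,"tz":0,"ax":0,"ay":0,"az":0},{"grip":1,"tx":0,"ty":0,"tz":0,"ax":0,"ay":0,"az":0},{"grip":1,"tx":0,"ty":0,"tz":0,"ax":0,"ay":0,"az":0},{"grip":1,"tx":0,"ty":0,"tz":0,"ax":0,"ay":0,"az":0},{"grip":1,"tx":0,"ty":0,"tz":0,"ax":0,"ay":0,"az":0},{"grip":1,"tx":0,"ty":0,"tz":0,"ax":0,"ay":0,"az":0},{"grip":1,"tx":0,"ty":0,"tz":0,"ax":0,"ay":0,"az":0},{"grip":1,"tx":0,"ty":0,"tz":0,"ax":0,"ay":0,"az":0}], "squeeze": 25}}

```text
clock: 4.22
position: [0.442, -0.1478, 0.0677]
tool_rot: [-0.68, 0.192, -0.192, 0.681]
force: [-1.2, 1.0, 5.4]
width: 0.159
```

Call:
{"api": "step_arm", "payload": {"steps": [{"grip":1,"tx":0,"ty":0,"tz":0.1,"ax":0,"ay":0,"az":0},{"grip":1,"tx":0,"ty":0,"tz":0.3,"ax":0,"ay":0,"az":0},{"grip":1,"tx":0,"ty":0,"tz":0.8,"ax":0,"ay":0,"az":0},{"grip":1,"tx":0,"ty":0,"tz":1.3,"ax":0,"ay":0,"az":0},{"grip":1,"tx":0,"ty":0,"tz":1.3,"ax":0,"ay":0,"az":0}], "squeeze": 50}}

```text
clock: 4.85
position: [0.4421, -0.148, 0.0811]
tool_rot: [-0.681, 0.192, -0.192, 0.681]
force: [-0.3, 0.2, -2.8]
width: 0.153
```

Call:
{"api": "step_arm", "payload": {"steps": [{"grip":1,"tx":0,"ty":0,"tz":3,"ax":0,"ay":0,"az":0},{"grip":1,"tx":0,"ty":0,"tz":6,"ax":0,"ay":0,"az":0},{"grip":1,"tx":0.1,"ty":3,"tz":8,"ax":0,"ay":0,"az":0},{"grip":1,"tx":0.2,"ty":7,"tz":8,"ax":0,"ay":0,"az":0},{"grip":1,"tx":0.4,"ty":11,"tz":8,"ax":0,"ay":0,"az":0},{"grip":1,"tx":0.6,"ty":15,"tz":8,"ax":0,"ay":0,"az":0},{"grip":1,"tx":0.8,"ty":19,"tz":8,"ax":0,"ay":0,"az":0},{"grip":1,"tx":1,"ty":23,"tz":8,"ax":0,"ay":0,"az":0},{"grip":1,"tx":1.1,"ty":27,"tz":8,"ax":0,"ay":0,"az":0},{"grip":1,"tx":1.2,"ty":30,"tz":8,"ax":0,"ay":0,"az":0},{"grip":1,"tx":1.2,"ty":31.1,"tz":8,"ax":0,"ay":0,"az":0},{"grip":1,"tx":1.2,"ty":31.1,"tz":8,"ax":0,"ay":0,"az":0}]}}

```text
clock: 6.35
position: [0.4536, 0.163, 0.1604]
tool_rot: [0.681, -0.192, 0.192, -0.68]
force: [0.5, -1.1, -2.2]
width: 0.149
```

Call:
{"api": "step_arm", "payload": {"steps": [{"grip":1,"tx":0,"ty":0,"tz":-1,"ax":0,"ay":0,"az":0},{"grip":1,"tx":0,"ty":0,"tz":-2.2,"ax":0,"ay":0,"az":0},{"grip":1,"tx":0,"ty":0,"tz":-2.2,"ax":0,"ay":0,"az":0},{"grip":1,"tx":0,"ty":0,"tz":-2.2,"ax":0,"ay":0,"az":0}]}}

```text
clock: 6.85
position: [0.4538, 0.1627, 0.1385]
tool_rot: [0.681, -0.192, 0.192, -0.68]
force: [-0.9, 0.5, -2.4]
width: 0.151
```

Run:
```python
from h import *
s=save("top","pics/top4.png"); s2=save("side","pics/side4.png")
a=s["color"][160:230,235:305];b=s2["color"][120:190,280:350]
cv2.imwrite("pics/c4.png",np.hstack([cv2.resize(x,(400,400),interpolation=cv2.INTER_CUBIC) for x in(a,b)])[:,:,::-1])
st=get_state();print(st["clock"],st["position"],st["tool_rot"],st["force"],st["width"])
```

```text
6.95 [0.45401547 0.16302591 0.13878593] [-0.68043462  0.19199441 -0.19219062  0.68059506] [-0.06119812 -0.17203796 -2.65110971] 0.14834372756503736
```

View pics/c4.png

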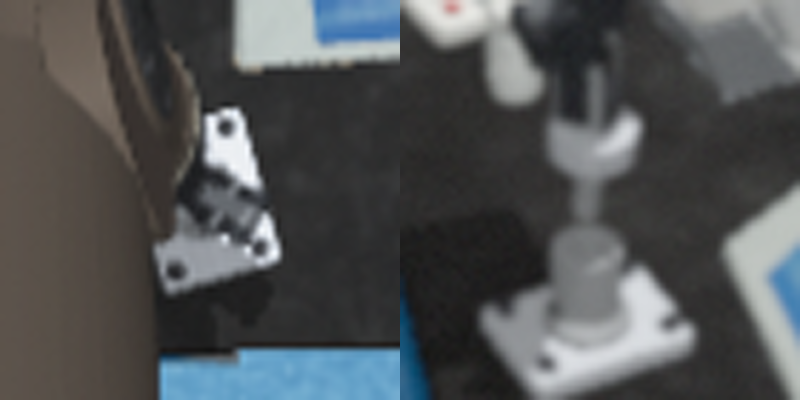

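The side view shows the rod at crop (588,195), just above the boss at (588,265); the vial behind at (510,70) is clear of the gripper. I'll compare the collar and rod axis with the boss axis in that same view.

Run:
```python
from h import *
from scipy.optimize import least_squares
s=np.load("pics/side4.npz"); P=cloud(s); Q=P[120:190,295:345].reshape(-1,3)
v=np.array([.224,1.034]);v/=np.linalg.norm(v); l=np.array([v[1],-v[0]]); c0=np.array([.454,.163])
def fit(nm,lo,hi,r):
    m=(Q[:,2]>lo)&(Q[:,2]<hi)&(np.linalg.norm(Q[:,:2]-c0,axis=1)<r+.006); X=Q[m][:,:2]
    X=X[(X-c0)@v<0.003]
    f=least_squares(lambda c:np.linalg.norm(X-c,axis=1)-r,c0,loss="soft_l1",f_scale=.001)
    d=f.x-c0; print(nm,m.sum(),f.x.round(4),"lat",(d@l).round(4),"dep",(d@v).round(4),"res",np.median(abs(f.fun)).round(4))
fit("boss",.028,.054,.017); fit("collar",.118,.133,.020); fit("rod",.085,.105,.006)
g=cv2.cvtColor(s["color"],cv2.COLOR_RGB2GRAY)
K=s["K"];print("rows")
for r in range(144,175,2): print(r,g[r,300:328])
def proj(X):
    p,_=cv2.projectPoints(np.array([X],float),cv2.Rodrigues(s["R"])[0],s["t"].astype(float),s["K"].astype(float),np.array([s["k1"],0,0,0,0],float));return p.ravel().round(2)
for z in(.028,.06,.077,.09,.113,.13): print(z,proj([.454,.163,z]))
```

```text
boss 99 [0.455  0.1648] lat 0.0006 dep 0.002 res 0.0011
collar 101 [0.4567 0.1624] lat 0.0027 dep 0.0 res 0.0021
rod 26 [0.4553 0.1633] lat 0.0012 dep 0.0006 res 0.0007
rows
144 [ 53  50  53  53  55  82 116 136 143 146 145 145 145 144 150 158 177 200
 211 208 183 132  74  51  51  49  47  48]
146 [ 55  51  51  53  54  76 108 131 140 142 145 148 152 159 176 189 192 187
 174 153 126  87  61  51  53  52  52  53]
148 [ 48  50  49  48  50  59  81 109 127 139 143 144 149 150 149 148 147 144
 140 128 101  72  56  54  55  55  57  56]
150 [ 50  50  50  49  51  49  51  59  73  94 114 129 136 138 136 128 119 109
  94  74  60  55  54  54  55  55  54  56]
152 [ 48  50  50  49  51  49  48  52  48  57  81 102 115 115 106  86  64  54
  54  53  53  53  57  55  53  50  52  52]
154 [ 50  51  52  51  51  52  51  55  53  64  89 106 113 110  97  76  61  60
  58  57  58  57  55  55  53  53  51  50]
156 [ 47  51  55  55  55  55  55  54  55  66  88 109 114 108  93  72  60  57
  56  55  57  58  58  56  55  52  55  54]
158 [ 32  43  50  55  53  54  54  54  58  62  78  92 102  97  81  66  59  55
  57  55  59  59
[... 406 characters left out ...]
2  49  79 106 113 119 121 122 129 138 147 151 143 129
 110  83  90 105  99  70  52  49  50  51]
168 [ 33  31  28  26  29  44  77 102 113 117 120 125 128 131 129 128 125 124
 129 148 174 195 194 160 101  58  50  51]
170 [ 38  51  61  73  94 105 106 109 113 118 121 125 127 127 128 125 125 130
 165 199 215 219 217 207 179 127  77  55]
172 [ 99 125 136 140 138 128 110 104 111 118 122 124 126 127 126 125 123 127
 153 187 209 218 220 219 216 202 170 120]
174 [123 141 146 144 136 114  90  91 106 118 124 123 127 127 126 125 127 133
 151 173 196 214 218 218 216 207 187 154]
0.028 [312.52 171.95]
0.06 [312.45 162.89]
0.077 [312.42 157.95]
0.09 [312.39 154.12]
0.113 [312.33 147.23]
0.13 [312.29 142.02]
```

Call:
{"api": "step_arm", "payload": {"steps": [{"grip":1,"tx":0.04,"ty":0.05,"tz":-0.5,"ax":0,"ay":0,"az":0},{"grip":1,"tx":0.04,"ty":0.05,"tz":-1.0,"ax":0,"ay":0,"az":0},{"grip":1,"tx":0.04,"ty":0.05,"tz":-1.4,"ax":0,"ay":0,"az":0},{"grip":1,"tx":0.04,"ty":0.05,"tz":-1.7,"ax":0,"ay":0,"az":0},{"grip":1,"tx":0.04,"ty":0.05,"tz":-1.9,"ax":0,"ay":0,"az":0},{"grip":1,"tx":0.04,"ty":0.05,"tz":-1.9,"ax":0,"ay":0,"az":0}]}}

```text
clock: 7.7
position: [0.4542, 0.1636, 0.1195]
tool_rot: [0.681, -0.192, 0.192, -0.681]
force: [-0.5, 0.2, -2.1]
width: 0.151
```

Call:
{"api": "step_arm", "payload": {"steps": [{"grip":1,"tx":0,"ty":0,"tz":-0.2,"ax":0,"ay":0,"az":0},{"grip":1,"tx":0,"ty":0,"tz":-0.4,"ax":0,"ay":0,"az":0},{"grip":1,"tx":0,"ty":0,"tz":-0.4,"ax":0,"ay":0,"az":0}]}}

```text
clock: 8.07
position: [0.4541, 0.1636, 0.1155]
tool_rot: [0.681, -0.192, 0.192, -0.681]
force: [0.1, 0.2, -2.4]
width: 0.15
```

Call:
{"api": "step_arm", "payload": {"steps": [{"grip":1,"tx":0,"ty":0,"tz":-0.3,"ax":0,"ay":0,"az":0},{"grip":1,"tx":0,"ty":0,"tz":-0.6,"ax":0,"ay":0,"az":0},{"grip":1,"tx":0,"ty":0,"tz":-0.9,"ax":0,"ay":0,"az":0},{"grip":1,"tx":0,"ty":0,"tz":-1.1,"ax":0,"ay":0,"az":0},{"grip":1,"tx":0,"ty":0,"tz":-1.1,"ax":0,"ay":0,"az":0},{"grip":1,"tx":0,"ty":0,"tz":-1.1,"ax":0,"ay":0,"az":0}]}}

```text
clock: 8.82
position: [0.4542, 0.1637, 0.1046]
tool_rot: [-0.681, 0.192, -0.192, 0.681]
force: [0.3, -0.5, -3.0]
width: 0.148
```

Run:
```python
from h import *
s2=save("side","pics/side5.png"); b=s2["color"][120:190,280:350]
cv2.imwrite("pics/c5.png",cv2.resize(b,(490,490),interpolation=cv2.INTER_CUBIC)[:,:,::-1])
for i in range(3):
    st=get_state();print(st["clock"],st["position"],st["force"],st["moment"])
```

```text
8.875 [0.45428444 0.16366257 0.10468919] [-5.16480949e-01  3.70139495e-04 -2.57395651e+00] [ 0.00907249 -0.01319003  0.00359138]
8.875 [0.45428444 0.16366257 0.10468919] [-5.16480949e-01  3.70139495e-04 -2.57395651e+00] [ 0.00907249 -0.01319003  0.00359138]
8.875 [0.45428444 0.16366257 0.10468919] [-5.16480949e-01  3.70139495e-04 -2.57395651e+00] [ 0.00907249 -0.01319003  0.00359138]
```

View pics/c5.png

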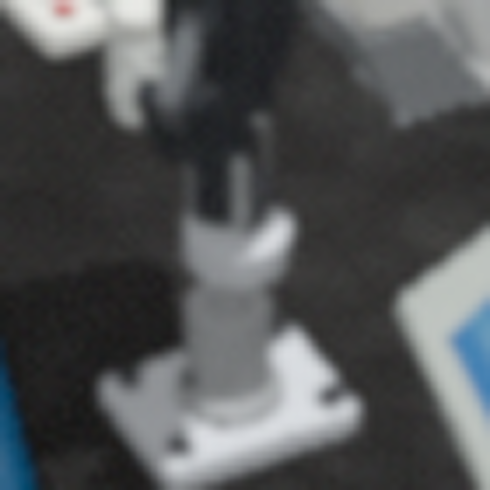

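The side view shows the rod well inside the bore, with the collar just above the boss at crop (235,250). Lateral forces are about 0. I'll feel downward slowly.

Call:
{"api": "step_arm", "payload": {"steps": [{"grip":1,"tx":0,"ty":0,"tz":-0.1,"ax":0,"ay":0,"az":0},{"grip":1,"tx":0,"ty":0,"tz":-0.2,"ax":0,"ay":0,"az":0},{"grip":1,"tx":0,"ty":0,"tz":-0.3,"ax":0,"ay":0,"az":0},{"grip":1,"tx":0,"ty":0,"tz":-0.35,"ax":0,"ay":0,"az":0},{"grip":1,"tx":0,"ty":0,"tz":-0.35,"ax":0,"ay":0,"az":0}]}}

```text
clock: 9.5
position: [0.4542, 0.1636, 0.1011]
tool_rot: [0.681, -0.192, 0.192, -0.681]
force: [-0.4, -0.1, -2.4]
width: 0.15
```

Call:
{"api": "step_arm", "payload": {"steps": [{"grip":1,"tx":0,"ty":0,"tz":-0.03,"ax":0,"ay":0,"az":0},{"grip":1,"tx":0,"ty":0,"tz":-0.06,"ax":0,"ay":0,"az":0},{"grip":1,"tx":0,"ty":0,"tz":-0.08,"ax":0,"ay":0,"az":0}]}}

```text
clock: 9.88
position: [0.4542, 0.1637, 0.1003]
tool_rot: [-0.681, 0.192, -0.192, 0.681]
force: [-0.4, -0.0, -2.9]
width: 0.154
```

Call:
{"api": "step_arm", "payload": {"steps": [{"grip":1,"tx":0,"ty":0,"tz":-0.03,"ax":0,"ay":0,"az":0},{"grip":1,"tx":0,"ty":0,"tz":-0.06,"ax":0,"ay":0,"az":0},{"grip":1,"tx":0,"ty":0,"tz":-0.08,"ax":0,"ay":0,"az":0}]}}

```text
clock: 10.25
position: [0.4542, 0.1636, 0.0995]
tool_rot: [0.681, -0.192, 0.192, -0.681]
force: [0.8, -0.1, -3.1]
width: 0.151
```

Call:
{"api": "step_arm", "payload": {"steps": [{"grip":1,"tx":0,"ty":0,"tz":-0.03,"ax":0,"ay":0,"az":0},{"grip":1,"tx":0,"ty":0,"tz":-0.06,"ax":0,"ay":0,"az":0},{"grip":1,"tx":0,"ty":0,"tz":-0.08,"ax":0,"ay":0,"az":0}]}}

```text
clock: 10.62
position: [0.4542, 0.1637, 0.0987]
tool_rot: [-0.681, 0.192, -0.192, 0.681]
force: [0.2, -0.3, -1.4]
width: 0.146
```

Call:
{"api": "step_arm", "payload": {"steps": [{"grip":1,"tx":0,"ty":0,"tz":-0.02,"ax":0,"ay":0,"az":0},{"grip":1,"tx":0,"ty":0,"tz":-0.04,"ax":0,"ay":0,"az":0},{"grip":1,"tx":0,"ty":0,"tz":-0.04,"ax":0,"ay":0,"az":0}]}}

```text
clock: 11.0
position: [0.4542, 0.1636, 0.0983]
tool_rot: [-0.681, 0.192, -0.192, 0.681]
force: [-0.1, -0.4, -2.6]
width: 0.153
```

Call:
{"api": "step_arm", "payload": {"steps": [{"grip":1,"tx":0,"ty":0,"tz":-0.03,"ax":0,"ay":0,"az":0},{"grip":1,"tx":0,"ty":0,"tz":-0.06,"ax":0,"ay":0,"az":0},{"grip":1,"tx":0,"ty":0,"tz":-0.08,"ax":0,"ay":0,"az":0}]}}

```text
clock: 11.38
position: [0.4542, 0.1637, 0.0975]
tool_rot: [0.681, -0.192, 0.192, -0.681]
force: [-0.1, 0.1, -1.4]
width: 0.149
```

Call:
{"api": "step_arm", "payload": {"steps": [{"grip":1,"tx":0,"ty":0,"tz":-0.03,"ax":0,"ay":0,"az":0},{"grip":1,"tx":0,"ty":0,"tz":-0.06,"ax":0,"ay":0,"az":0},{"grip":1,"tx":0,"ty":0,"tz":-0.08,"ax":0,"ay":0,"az":0}]}}

```text
clock: 11.75
position: [0.4542, 0.1637, 0.0967]
tool_rot: [-0.681, 0.192, -0.192, 0.681]
force: [0.1, -1.5, -1.6]
width: 0.151
```

Call:
{"api": "step_arm", "payload": {"steps": [{"grip":1,"tx":0,"ty":0,"tz":-0.03,"ax":0,"ay":0,"az":0},{"grip":1,"tx":0,"ty":0,"tz":-0.06,"ax":0,"ay":0,"az":0},{"grip":1,"tx":0,"ty":0,"tz":-0.08,"ax":0,"ay":0,"az":0}]}}

```text
clock: 12.12
position: [0.4542, 0.1637, 0.0959]
tool_rot: [-0.681, 0.192, -0.192, 0.681]
force: [0.2, 0.2, -2.3]
width: 0.147
```

Call:
{"api": "step_arm", "payload": {"steps": [{"grip":1,"tx":0,"ty":0,"tz":-0.03,"ax":0,"ay":0,"az":0},{"grip":1,"tx":0,"ty":0,"tz":-0.06,"ax":0,"ay":0,"az":0},{"grip":1,"tx":0,"ty":0,"tz":-0.08,"ax":0,"ay":0,"az":0}]}}

```text
clock: 12.5
position: [0.4541, 0.1637, 0.0951]
tool_rot: [0.681, -0.192, 0.192, -0.681]
force: [-0.1, 0.3, -2.9]
width: 0.148
```

Call:
{"api": "step_arm", "payload": {"steps": [{"grip":1,"tx":0,"ty":0,"tz":-0.03,"ax":0,"ay":0,"az":0},{"grip":1,"tx":0,"ty":0,"tz":-0.06,"ax":0,"ay":0,"az":0},{"grip":1,"tx":0,"ty":0,"tz":-0.08,"ax":0,"ay":0,"az":0}]}}

```text
clock: 12.88
position: [0.4541, 0.1637, 0.0943]
tool_rot: [-0.681, 0.192, -0.192, 0.681]
force: [-0.2, -0.2, -2.2]
width: 0.154
```

Call:
{"api": "step_arm", "payload": {"steps": [{"grip":1,"tx":0,"ty":0,"tz":-0.03,"ax":0,"ay":0,"az":0},{"grip":1,"tx":0,"ty":0,"tz":-0.06,"ax":0,"ay":0,"az":0},{"grip":1,"tx":0,"ty":0,"tz":-0.08,"ax":0,"ay":0,"az":0}]}}

```text
clock: 13.25
position: [0.4542, 0.1637, 0.0935]
tool_rot: [-0.681, 0.192, -0.192, 0.681]
force: [-1.1, 0.5, -1.1]
width: 0.15
```

Call:
{"api": "step_arm", "payload": {"steps": [{"grip":1,"tx":0,"ty":0,"tz":-0.03,"ax":0,"ay":0,"az":0},{"grip":1,"tx":0,"ty":0,"tz":-0.06,"ax":0,"ay":0,"az":0},{"grip":1,"tx":0,"ty":0,"tz":-0.07,"ax":0,"ay":0,"az":0}]}}

```text
clock: 13.62
position: [0.4541, 0.1637, 0.0928]
tool_rot: [-0.681, 0.192, -0.192, 0.681]
force: [-0.6, 0.2, -0.9]
width: 0.152
```

Call:
{"api": "step_arm", "payload": {"steps": [{"grip":1,"tx":0,"ty":0,"tz":-0.02,"ax":0,"ay":0,"az":0},{"grip":1,"tx":0,"ty":0,"tz":-0.04,"ax":0,"ay":0,"az":0},{"grip":1,"tx":0,"ty":0,"tz":-0.06,"ax":0,"ay":0,"az":0}]}}

```text
clock: 14.0
position: [0.4542, 0.1637, 0.0923]
tool_rot: [-0.681, 0.192, -0.192, 0.681]
force: [-1.9, 0.4, 1.4]
width: 0.152
```

Call:
{"api": "step_arm", "payload": {"steps": [{"grip":1,"tx":0,"ty":0,"tz":-0.02,"ax":0,"ay":0,"az":0},{"grip":1,"tx":0,"ty":0,"tz":-0.03,"ax":0,"ay":0,"az":0},{"grip":1,"tx":0,"ty":0,"tz":-0.03,"ax":0,"ay":0,"az":0}]}}

```text
clock: 14.38
position: [0.4543, 0.1637, 0.0921]
tool_rot: [-0.68, 0.192, -0.192, 0.681]
force: [-2.0, 0.4, 5.5]
width: 0.15
```

```bash
python3 -c "
from cell import *
import numpy as np
F=[]
for i in range(4):
    snapshot('side'); s=get_state(); F.append(s['force'])
print(s['clock'],np.round(F,2),s['position'])"
```

```text
14.575 [[-2.66  1.17  5.49]
 [-2.81  1.18  5.3 ]
 [-2.67  0.33  4.94]
 [-3.19  0.11  4.96]] [0.4542964  0.16370437 0.09210689]
```

Call:
{"api": "step_arm", "payload": {"steps": [{"grip":1,"tx":0,"ty":0,"tz":-0.01,"ax":0,"ay":0,"az":0},{"grip":1,"tx":0,"ty":0,"tz":-0.01,"ax":0,"ay":0,"az":0},{"grip":1,"tx":0,"ty":0,"tz":-0.01,"ax":0,"ay":0,"az":0}]}}

```text
clock: 14.95
position: [0.4543, 0.1637, 0.0921]
tool_rot: [-0.68, 0.192, -0.192, 0.681]
force: [-2.4, 0.5, 6.4]
width: 0.152
```

```bash
python3 -c "
from cell import *
import numpy as np
F=[]
for i in range(8):
    snapshot('side'); s=get_state(); F.append(s['force'])
print(s['clock'],np.round(F,2),np.mean(F,0),s['position'])"
```

```text
15.35 [[-3.37 -0.23  6.53]
 [-3.56  0.16  6.19]
 [-2.79  0.47  5.9 ]
 [-2.77  0.82  6.38]
 [-2.45  0.42  6.22]
 [-3.34  1.71  5.9 ]
 [-2.96  1.29  5.68]
 [-3.15  1.14  6.6 ]] [-3.04749926  0.7206471   6.17548369] [0.4543203  0.16370244 0.09206955]
```

Call:
{"api": "step_arm", "payload": {"steps": [{"grip":1,"tx":0,"ty":0,"tz":-0.005,"ax":0,"ay":0,"az":0},{"grip":1,"tx":0,"ty":0,"tz":-0.005,"ax":0,"ay":0,"az":0},{"grip":1,"tx":0,"ty":0,"tz":-0.005,"ax":0,"ay":0,"az":0},{"grip":1,"tx":0,"ty":0,"tz":-0.005,"ax":0,"ay":0,"az":0},{"grip":1,"tx":0,"ty":0,"tz":-0.005,"ax":0,"ay":0,"az":0},{"grip":1,"tx":0,"ty":0,"tz":-0.005,"ax":0,"ay":0,"az":0},{"grip":1,"tx":0,"ty":0,"tz":-0.005,"ax":0,"ay":0,"az":0},{"grip":1,"tx":0,"ty":0,"tz":-0.005,"ax":0,"ay":0,"az":0},{"grip":1,"tx":0,"ty":0,"tz":-0.005,"ax":0,"ay":0,"az":0},{"grip":1,"tx":0,"ty":0,"tz":-0.005,"ax":0,"ay":0,"az":0},{"grip":1,"tx":0,"ty":0,"tz":-0.005,"ax":0,"ay":0,"az":0},{"grip":1,"tx":0,"ty":0,"tz":-0.005,"ax":0,"ay":0,"az":0}]}}

```text
clock: 16.85
position: [0.4543, 0.1637, 0.0921]
tool_rot: [-0.68, 0.192, -0.192, 0.681]
force: [-3.1, 0.5, 7.6]
width: 0.15
```

Call:
{"api": "step_arm", "payload": {"steps": [{"grip":1,"tx":0,"ty":0,"tz":0,"ax":0,"ay":0,"az":0},{"grip":1,"tx":0,"ty":0,"tz":0,"ax":0,"ay":0,"az":0},{"grip":1,"tx":0,"ty":0,"tz":0,"ax":0,"ay":0,"az":0},{"grip":1,"tx":0,"ty":0,"tz":0,"ax":0,"ay":0,"az":0},{"grip":1,"tx":0,"ty":0,"tz":0,"ax":0,"ay":0,"az":0},{"grip":1,"tx":0,"ty":0,"tz":0,"ax":0,"ay":0,"az":0}]}}

```text
clock: 17.6
position: [0.4543, 0.1637, 0.0921]
tool_rot: [-0.68, 0.192, -0.192, 0.681]
force: [-3.0, 1.1, 7.8]
width: 0.148
```

The press held at about 9 to 10 N for over 2 s. Now I'll ease off and open.

Call:
{"api": "step_arm", "payload": {"steps": [{"grip":1,"tx":0,"ty":0,"tz":0.02,"ax":0,"ay":0,"az":0},{"grip":1,"tx":0,"ty":0,"tz":0.04,"ax":0,"ay":0,"az":0},{"grip":1,"tx":0,"ty":0,"tz":0.04,"ax":0,"ay":0,"az":0}], "squeeze": 20}}

```text
clock: 17.98
position: [0.4543, 0.1637, 0.0922]
tool_rot: [-0.681, 0.192, -0.192, 0.681]
force: [-1.9, 2.3, 3.4]
width: 0.15
```

Call:
{"api": "step_arm", "payload": {"steps": [{"grip":0,"tx":0,"ty":0,"tz":0,"ax":0,"ay":0,"az":0},{"grip":0,"tx":0,"ty":0,"tz":0,"ax":0,"ay":0,"az":0},{"grip":0,"tx":0,"ty":0,"tz":0,"ax":0,"ay":0,"az":0},{"grip":0,"tx":0,"ty":0,"tz":0,"ax":0,"ay":0,"az":0},{"grip":0,"tx":0,"ty":0,"tz":0,"ax":0,"ay":0,"az":0},{"grip":0,"tx":0,"ty":0,"tz":0,"ax":0,"ay":0,"az":0},{"grip":0,"tx":0,"ty":0,"tz":0,"ax":0,"ay":0,"az":0}]}}

```text
clock: 18.85
position: [0.4542, 0.1636, 0.0922]
tool_rot: [-0.681, 0.192, -0.192, 0.681]
force: [0.1, 0.6, 0.1]
width: 1.0
```

Run:
```python
from h import *
s2=save("side","pics/side6.png"); b=s2["color"][120:190,280:350]
cv2.imwrite("pics/c6.png",cv2.resize(b,(490,490),interpolation=cv2.INTER_CUBIC)[:,:,::-1])
st=get_state();print(st["clock"],st["position"],st["force"],st["width"])
```

```text
18.9 [0.45418414 0.16366972 0.09216017] [-0.51484708  0.18303968  0.07294398] 1.0015625268645036
```

View pics/c6.png

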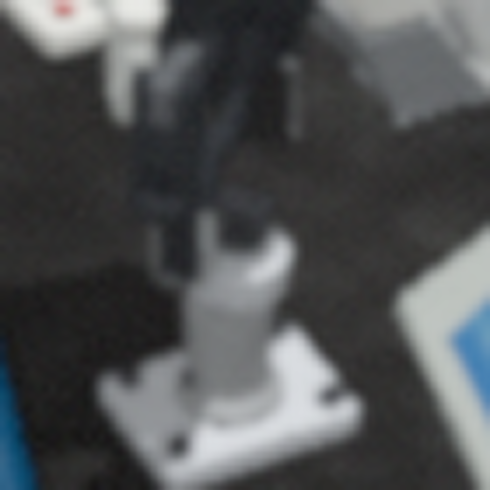

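The rod stands in the bore with the collar above the boss at crop (245,265), and the fingers are open. I'll lower the fingers round the collar and close.

Call:
{"api": "step_arm", "payload": {"steps": [{"grip":0,"tx":0,"ty":0,"tz":-0.7,"ax":0,"ay":0,"az":0},{"grip":0,"tx":0,"ty":0,"tz":-1.4,"ax":0,"ay":0,"az":0},{"grip":0,"tx":0,"ty":0,"tz":-2.1,"ax":0,"ay":0,"az":0},{"grip":0,"tx":0,"ty":0,"tz":-2.7,"ax":0,"ay":0,"az":0},{"grip":0,"tx":0,"ty":0,"tz":-3.05,"ax":0,"ay":0,"az":0},{"grip":0,"tx":0,"ty":0,"tz":-3.05,"ax":0,"ay":0,"az":0}]}}

```text
clock: 19.65
position: [0.4541, 0.1635, 0.0614]
tool_rot: [0.681, -0.192, 0.192, -0.68]
force: [-0.6, -1.0, 0.3]
width: 1.002
```

Call:
{"api": "step_arm", "payload": {"steps": [{"grip":1,"tx":0,"ty":0,"tz":0,"ax":0,"ay":0,"az":0},{"grip":1,"tx":0,"ty":0,"tz":0,"ax":0,"ay":0,"az":0},{"grip":1,"tx":0,"ty":0,"tz":0,"ax":0,"ay":0,"az":0},{"grip":1,"tx":0,"ty":0,"tz":0,"ax":0,"ay":0,"az":0},{"grip":1,"tx":0,"ty":0,"tz":0,"ax":0,"ay":0,"az":0},{"grip":1,"tx":0,"ty":0,"tz":0,"ax":0,"ay":0,"az":0}], "squeeze": 20}}

```text
clock: 20.4
position: [0.4542, 0.1637, 0.0617]
tool_rot: [-0.681, 0.192, -0.192, 0.681]
force: [-0.6, -0.0, 0.2]
width: 0.443
```

Call:
{"api": "step_arm", "payload": {"steps": [{"grip":1,"tx":0,"ty":0,"tz":-0.2,"ax":0,"ay":0,"az":0},{"grip":1,"tx":0,"ty":0,"tz":-0.4,"ax":0,"ay":0,"az":0},{"grip":1,"tx":0,"ty":0,"tz":-0.6,"ax":0,"ay":0,"az":0},{"grip":1,"tx":0,"ty":0,"tz":-0.75,"ax":0,"ay":0,"az":0},{"grip":1,"tx":0,"ty":0,"tz":-0.85,"ax":0,"ay":0,"az":0},{"grip":1,"tx":0,"ty":0,"tz":-0.85,"ax":0,"ay":0,"az":0}]}}

```text
clock: 21.15
position: [0.454, 0.1639, 0.053]
tool_rot: [-0.681, 0.192, -0.192, 0.681]
force: [-1.5, 3.2, -1.5]
width: 0.452
```

Call:
{"api": "step_arm", "payload": {"steps": [{"grip":1,"tx":0,"ty":0,"tz":-0.03,"ax":0,"ay":0,"az":0},{"grip":1,"tx":0,"ty":0,"tz":-0.05,"ax":0,"ay":0,"az":0},{"grip":1,"tx":0,"ty":0,"tz":-0.05,"ax":0,"ay":0,"az":0}]}}

```text
clock: 21.52
position: [0.454, 0.1639, 0.0527]
tool_rot: [-0.681, 0.192, -0.192, 0.681]
force: [-2.9, 4.6, 1.6]
width: 0.446
```

Run:
```python
from h import *
F=[]
for i in range(3): s2=save("side","pics/side7.png"); st=get_state(); F.append(np.r_[st["force"],st["moment"]])
b=s2["color"][130:180,285:335]
cv2.imwrite("pics/c7.png",cv2.resize(b,(500,500),interpolation=cv2.INTER_CUBIC)[:,:,::-1])
print(st["clock"],st["position"],np.mean(F,0).round(2),st["width"])
```

```text
21.675 [0.45403736 0.16384684 0.05264527] [-2.45  4.33  0.56  0.97  0.54  0.02] 0.4452941022422298
```

View pics/c7.png

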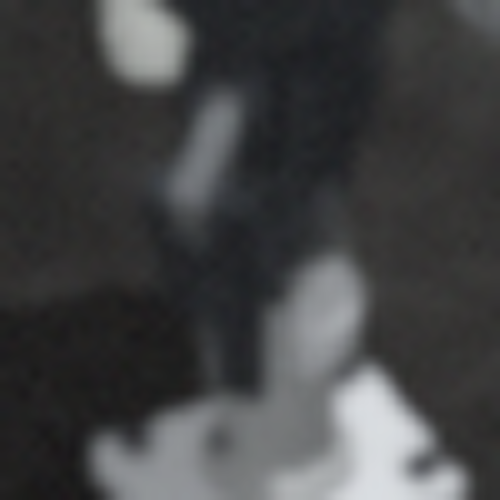

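The collar is low over the boss, its visible face at crop (325,305), with the fingers around it. There is a side force of about 5 N along the pads, probably from a slight lean of the rod. I'll relieve it and continue.

Call:
{"api": "step_arm", "payload": {"steps": [{"grip":1,"tx":-0.015,"ty":0.025,"tz":-0.02,"ax":0,"ay":0,"az":0},{"grip":1,"tx":-0.02,"ty":0.03,"tz":-0.04,"ax":0,"ay":0,"az":0},{"grip":1,"tx":-0.02,"ty":0.03,"tz":-0.04,"ax":0,"ay":0,"az":0}]}}

```text
clock: 22.05
position: [0.454, 0.1639, 0.0524]
tool_rot: [-0.681, 0.192, -0.192, 0.681]
force: [-3.5, 3.5, 5.2]
width: 0.45
```

Call:
{"api": "step_arm", "payload": {"steps": [{"grip":1,"tx":0,"ty":0,"tz":0.01,"ax":0,"ay":0,"az":0},{"grip":1,"tx":0,"ty":0,"tz":0.01,"ax":0,"ay":0,"az":0}]}}

```text
clock: 22.3
position: [0.454, 0.1639, 0.0524]
tool_rot: [-0.681, 0.192, -0.192, 0.681]
force: [-3.9, 2.6, 4.0]
width: 0.449
```

Call:
{"api": "step_arm", "payload": {"steps": [{"grip":0,"tx":0,"ty":0,"tz":0,"ax":0,"ay":0,"az":0},{"grip":0,"tx":0,"ty":0,"tz":0,"ax":0,"ay":0,"az":0},{"grip":0,"tx":0,"ty":0,"tz":0,"ax":0,"ay":0,"az":0},{"grip":0,"tx":0,"ty":0,"tz":0,"ax":0,"ay":0,"az":0},{"grip":0,"tx":0,"ty":0,"tz":0,"ax":0,"ay":0,"az":0},{"grip":0,"tx":0,"ty":0,"tz":0,"ax":0,"ay":0,"az":0}]}}

```text
clock: 23.05
position: [0.454, 0.1639, 0.0524]
tool_rot: [-0.681, 0.192, -0.192, 0.681]
force: [0.5, -0.1, -0.9]
width: 0.997
```

Call:
{"api": "step_arm", "payload": {"steps": [{"grip":0,"tx":0,"ty":0,"tz":2,"ax":0,"ay":0,"az":0},{"grip":0,"tx":0,"ty":0,"tz":5,"ax":0,"ay":0,"az":0},{"grip":0,"tx":0,"ty":0,"tz":9,"ax":0,"ay":0,"az":0},{"grip":0,"tx":0,"ty":0,"tz":13,"ax":0,"ay":0,"az":0},{"grip":0,"tx":0,"ty":0,"tz":16,"ax":0,"ay":0,"az":0},{"grip":0,"tx":0,"ty":0,"tz":16,"ax":0,"ay":0,"az":0}]}}

```text
clock: 23.8
position: [0.4552, 0.1645, 0.2144]
tool_rot: [-0.679, 0.191, -0.193, 0.682]
force: [-0.9, -0.6, -0.3]
width: 1.002
```

Run:
```python
from h import *
s=save("top","pics/top8.png");s2=save("side","pics/side8.png")
b=s2["color"][130:180,285:335];a=s["color"][165:215,245:295]
cv2.imwrite("pics/c8.png",np.hstack([cv2.resize(x,(400,400),interpolation=cv2.INTER_CUBIC) for x in (a,b)])[:,:,::-1])
st=get_state();print(st["clock"],st["position"],st["force"],st["width"])
Q=cloud(s2)[130:180,295:335].reshape(-1,3)
Q=Q[np.linalg.norm(Q[:,:2]-[.454,.163],axis=1)<.03]
print(np.histogram(Q[:,2],bins=np.arange(0.05,.13,.004)))
for lo,hi in((.03,.052),(.06,.082),(.085,.104),(.106,.12)):
    m=(Q[:,2]>lo)&(Q[:,2]<hi);print(lo,m.sum(),Q[m].mean(0).round(4),Q[m].min(0).round(4),Q[m].max(0).round(4))
g=cv2.cvtColor(s2["color"],cv2.COLOR_RGB2GRAY)
for r in range(139,168): print(r,g[r,301:326])
```

```text
23.9 [0.45369499 0.1640105  0.21205576] [ 0.62953952  0.00657385 -0.50493242] 0.9974726278056415
(array([15,  6,  9, 16, 18, 33, 62, 11,  4,  5, 10,  8,  9, 16, 17, 15,  0,
        0,  0]), array([0.05 , 0.054, 0.058, 0.062, 0.066, 0.07 , 0.074, 0.078, 0.082,
       0.086, 0.09 , 0.094, 0.098, 0.102, 0.106, 0.11 , 0.114, 0.118,
       0.122, 0.126]))
0.03 76 [0.4512 0.1517 0.0409] [0.4346 0.1436 0.0304] [0.4684 0.166  0.0517]
0.06 146 [0.4541 0.1542 0.0725] [0.4361 0.1389 0.0609] [0.4752 0.1807 0.0819]
0.085 39 [0.4568 0.155  0.096 ] [0.4471 0.1457 0.0859] [0.4682 0.1642 0.1037]
0.106 32 [0.4576 0.1589 0.1099] [0.4463 0.1509 0.1061] [0.4687 0.1696 0.1135]
139 [57 52 48 47 48 49 48 48 48 48 50 50 50 52 52 51 50 49 49 48 48 48 50 50
 53]
140 [49 47 47 49 47 49 50 50 49 54 53 55 54 55 53 49 48 50 46 48 50 50 49 49
 51]
141 [47 49 49 48 47 49 50 51 53 54 57 56 53 54 54 50 48 46 48 47 51 49 48 47
 48]
142 [51 48 49 48 51 52 51 53 54 55 57 57 54 52 52 50 50 48 46 46 47 48 44 45
 48]
143 [52 53 50 49 49 48 53 51 56 55 54 56 53 52 52 50 52 50 47 49 47 45 48 47
 49]
144 [53 51 53 48 50 50 53 
[... 1591 characters left out ...]
 214 214 214 215 214 214 210
 191 153  92  60  55  55  54]
162 [ 43  44  34  43  75 117 149 171 188 199 207 210 214 215 213 207 201 187
 164 125  76  52  53  52  55]
163 [ 37  38  34  35  64 103 133 146 159 174 180 186 194 195 190 179 171 158
 137 106  70  52  50  51  53]
164 [ 33  32  33  33  58  97 128 139 145 151 155 157 162 163 161 156 150 142
 123  94  63  53  51  53  55]
165 [ 27  27  30  30  53  88 118 133 141 143 144 146 148 150 148 147 143 131
 109  83  70  62  50  51  51]
166 [ 30  29  30  33  48  81 108 124 132 139 142 144 146 146 142 140 132 115
  90  90 105 101  68  52  48]
167 [ 30  29  29  33  48  79 103 114 123 128 131 134 136 136 132 127 120 106
 102 129 158 154 112  66  51]
```

View pics/c8.png

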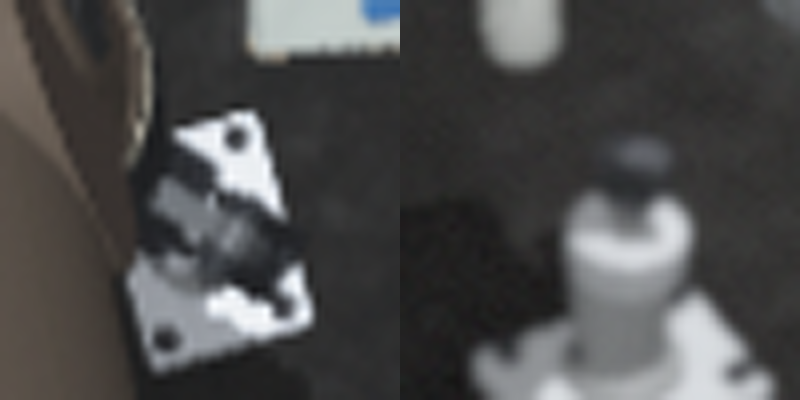

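The last picture (11 viewed) shows the knob at crop (637,160), leaning right of the collar centre at (628,240). So the rod leans about 0.11 rad towards the knob's +x side, and the collar touches the boss on one edge only. The plan is to re-grip the collar, turn it upright about the jaw axis, then press it down flat.

Call:
{"api": "step_arm", "payload": {"steps": [{"grip":0,"tx":0,"ty":0,"tz":-4,"ax":0,"ay":0,"az":0},{"grip":0,"tx":0,"ty":0,"tz":-8,"ax":0,"ay":0,"az":0},{"grip":0,"tx":0,"ty":0,"tz":-11,"ax":0,"ay":0,"az":0},{"grip":0,"tx":0,"ty":0,"tz":-13,"ax":0,"ay":0,"az":0},{"grip":0,"tx":0,"ty":0,"tz":-14.5,"ax":0,"ay":0,"az":0},{"grip":0,"tx":0,"ty":0,"tz":-15.5,"ax":0,"ay":0,"az":0},{"grip":0,"tx":0,"ty":0,"tz":-15.9,"ax":0,"ay":0,"az":0},{"grip":0,"tx":0,"ty":0,"tz":-15.9,"ax":0,"ay":0,"az":0}]}}

```text
clock: 24.9
position: [0.4541, 0.164, 0.0535]
tool_rot: [-0.68, 0.192, -0.192, 0.681]
force: [0.3, -0.4, 0.2]
width: 0.999
```

Call:
{"api": "step_arm", "payload": {"steps": [{"grip":1,"tx":0,"ty":0,"tz":0,"ax":0,"ay":0,"az":0},{"grip":1,"tx":0,"ty":0,"tz":0,"ax":0,"ay":0,"az":0},{"grip":1,"tx":0,"ty":0,"tz":0,"ax":0,"ay":0,"az":0},{"grip":1,"tx":0,"ty":0,"tz":0,"ax":0,"ay":0,"az":0},{"grip":1,"tx":0,"ty":0,"tz":0,"ax":0,"ay":0,"az":0},{"grip":1,"tx":0,"ty":0,"tz":0,"ax":0,"ay":0,"az":0}], "squeeze": 25}}

```text
clock: 25.65
position: [0.4541, 0.1641, 0.0536]
tool_rot: [-0.68, 0.192, -0.192, 0.681]
force: [-0.7, 1.6, 5.2]
width: 0.445
```

Call:
{"api": "step_arm", "payload": {"steps": [{"grip":1,"tx":0.02,"ty":-0.01,"tz":0,"ax":-0.014,"ay":-0.024,"az":0},{"grip":1,"tx":0.035,"ty":-0.02,"tz":0,"ax":-0.028,"ay":-0.047,"az":0},{"grip":1,"tx":0.035,"ty":-0.02,"tz":0,"ax":-0.028,"ay":-0.047,"az":0}]}}

```text
clock: 26.02
position: [0.4538, 0.1642, 0.0532]
tool_rot: [0.686, -0.173, 0.21, -0.675]
force: [-0.1, 1.0, -1.3]
width: 0.448
```

Call:
{"api": "step_arm", "payload": {"steps": [{"grip":1,"tx":0.02,"ty":-0.01,"tz":0,"ax":-0.014,"ay":-0.024,"az":0},{"grip":1,"tx":0.035,"ty":-0.02,"tz":0,"ax":-0.028,"ay":-0.047,"az":0},{"grip":1,"tx":0.035,"ty":-0.02,"tz":0,"ax":-0.028,"ay":-0.047,"az":0}]}}

```text
clock: 26.4
position: [0.4542, 0.1637, 0.0532]
tool_rot: [0.69, -0.154, 0.229, -0.669]
force: [-0.3, 0.4, -0.6]
width: 0.447
```

Run:
```python
from h import *
from scipy.spatial.transform import Rotation as R
F=[]
for i in range(3): s2=save("side","pics/side9.png"); st=get_state(); F.append(np.r_[st["force"],st["moment"]])
print(st["clock"],st["position"],np.mean(F,0).round(2),R.from_quat(st["tool_rot"]).as_matrix().round(3))
g=cv2.cvtColor(s2["color"],cv2.COLOR_RGB2GRAY)
for r in range(152,166,2): print(r,g[r,301:326])
```

```text
26.55 [0.45443041 0.16353343 0.05325969] [-1.86  1.37 -0.92  0.39  0.44  0.05] [[ 0.848  0.093  0.522]
 [-0.519 -0.056  0.853]
 [ 0.109 -0.994  0.001]]
152 [57 49 39 35 40 39 42 46 48 45 42 46 50 54 55 64 80 84 64 56 57 54 53 53
 50]
154 [ 40  41  37  32  38  40  42  46  46  43  40  47  48  55  85 119 135 119
  85  62  56  56  55  54  52]
156 [ 36  37  35  37  36  38  40  41  45  45  50  65  84 103 139 185 210 202
 166 106  63  56  56  56  53]
158 [ 37  40  42  40  37  38  39  41  41  49  61  89 113 128 157 194 217 218
 198 146  85  60  60  58  55]
160 [ 36  42  37  39  40  39  37  40  48  78 107 134 164 188 204 215 219 211
 185 134  79  60  58  58  56]
162 [ 51  46  47  50  49  41  37  39  49  80 117 150 185 205 207 202 192 173
 145 105  68  52  51  53  53]
164 [ 42  46  48  50  50  39  34  39  44  73 103 121 137 156 161 161 156 144
 118  81  56  53  50  52  51]
```

Call:
{"api": "step_arm", "payload": {"steps": [{"grip":1,"tx":0,"ty":0,"tz":-0.04,"ax":0,"ay":0,"az":0},{"grip":1,"tx":0,"ty":0,"tz":-0.08,"ax":0,"ay":0,"az":0},{"grip":1,"tx":0,"ty":0,"tz":-0.08,"ax":0,"ay":0,"az":0}]}}

```text
clock: 26.92
position: [0.4546, 0.1635, 0.0528]
tool_rot: [0.689, -0.155, 0.229, -0.67]
force: [-3.1, 0.6, 6.0]
width: 0.446
```

Call:
{"api": "step_arm", "payload": {"steps": [{"grip":1,"tx":0,"ty":0,"tz":-0.03,"ax":0,"ay":0,"az":0},{"grip":1,"tx":0,"ty":0,"tz":-0.04,"ax":0,"ay":0,"az":0},{"grip":1,"tx":0,"ty":0,"tz":-0.04,"ax":0,"ay":0,"az":0}]}}

```text
clock: 27.3
position: [0.4547, 0.1635, 0.0527]
tool_rot: [0.689, -0.155, 0.229, -0.67]
force: [-6.2, 0.6, 12.3]
width: 0.447
```

Call:
{"api": "step_arm", "payload": {"steps": [{"grip":1,"tx":0,"ty":0,"tz":0.03,"ax":0,"ay":0,"az":0},{"grip":1,"tx":0,"ty":0,"tz":0.05,"ax":0,"ay":0,"az":0},{"grip":1,"tx":0,"ty":0,"tz":0.05,"ax":0,"ay":0,"az":0}]}}

```text
clock: 27.68
position: [0.4547, 0.1635, 0.0528]
tool_rot: [0.689, -0.154, 0.229, -0.67]
force: [-4.2, 1.3, 5.9]
width: 0.446
```

Call:
{"api": "step_arm", "payload": {"steps": [{"grip":0,"tx":0,"ty":0,"tz":0,"ax":0,"ay":0,"az":0},{"grip":0,"tx":0,"ty":0,"tz":0,"ax":0,"ay":0,"az":0},{"grip":0,"tx":0,"ty":0,"tz":0,"ax":0,"ay":0,"az":0},{"grip":0,"tx":0,"ty":0,"tz":0,"ax":0,"ay":0,"az":0},{"grip":0,"tx":0,"ty":0,"tz":0,"ax":0,"ay":0,"az":0},{"grip":0,"tx":0,"ty":0,"tz":0,"ax":0,"ay":0,"az":0}]}}

```text
clock: 28.42
position: [0.4547, 0.1635, 0.0526]
tool_rot: [0.69, -0.154, 0.229, -0.669]
force: [-0.3, 0.1, 0.8]
width: 1.0
```

Call:
{"api": "step_arm", "payload": {"steps": [{"grip":0,"tx":0,"ty":0,"tz":1.5,"ax":0,"ay":0,"az":0},{"grip":0,"tx":-0.1,"ty":0.1,"tz":3,"ax":0,"ay":0,"az":0},{"grip":0,"tx":-0.3,"ty":0.2,"tz":5,"ax":0,"ay":0,"az":0},{"grip":0,"tx":-0.3,"ty":0.2,"tz":9,"ax":0.056,"ay":0.094,"az":0},{"grip":0,"tx":-0.3,"ty":0.2,"tz":13,"ax":0.056,"ay":0.094,"az":0},{"grip":0,"tx":-0.3,"ty":0.2,"tz":16,"ax":0.056,"ay":0.094,"az":0},{"grip":0,"tx":-0.3,"ty":0.2,"tz":16,"ax":0.056,"ay":0.094,"az":0}]}}

```text
clock: 29.3
position: [0.4531, 0.1659, 0.2157]
tool_rot: [-0.679, 0.191, -0.193, 0.682]
force: [-0.1, 0.1, -0.4]
width: 1.0
```

```bash
cat > chk.py <<'E'
from h import *
import sys
s2=save("side",f"pics/{sys.argv[1]}.png")
st=get_state();print(st["clock"],st["position"],st["force"],st["width"])
g=cv2.cvtColor(s2["color"],cv2.COLOR_RGB2GRAY).astype(float)
def edges(r,c0,c1,base=53):
    x=g[r,c0:c1];h=(base+np.percentile(x,90))/2;i=np.where(x>h)[0];a,b=i[0],i[-1]
    return c0+a-(x[a]-h)/(x[a]-x[a-1]), c0+b+(x[b]-h)/(x[b]-x[b+1])
for r in range(142,153):
    if g[r,304:322].max()>72: e=edges(r,304,324);print("knob",r,np.round(e,2),round(sum(e)/2,2))
for r in range(155,166):
    e=edges(r,301,325,45);print("collar",r,np.round(e,2),round(sum(e)/2,2))
P=cloud(s2)[130:180,295:335].reshape(-1,3);P=P[np.linalg.norm(P[:,:2]-[.455,.16],axis=1)<.03]
for lo,hi in((.088,.104),(.106,.12)):
    m=(P[:,2]>lo)&(P[:,2]<hi);print(lo,m.sum(),P[m].mean(0).round(4))
print(g[144:168,301:326].astype(int))
E
python3 chk.py side10
```

```text
29.35 [0.45212013 0.1658191  0.21418419] [-0.88100251 -0.30180477 -0.89791902] 1.0004263075533897
knob 147 [311.11 316.23] 313.67
knob 148 [310.57 316.54] 313.56
knob 149 [310.41 316.49] 313.45
knob 150 [311.04 316.77] 313.91
collar 155 [307.28 319.35] 313.32
collar 156 [306.62 319.74] 313.18
collar 157 [306.03 320.17] 313.1
collar 158 [305.75 320.43] 313.09
collar 159 [305.54 320.39] 312.96
collar 160 [305.35 320.16] 312.75
collar 161 [305.37 319.76] 312.57
collar 162 [305.71 319.48] 312.59
collar 163 [305.88 319.46] 312.67
collar 164 [305.86 319.47] 312.66
collar 165 [306.02 319.17] 312.59
0.088 41 [0.4523 0.1573 0.0966]
0.106 36 [0.4535 0.1602 0.1101]
[[ 52  53  50  51  51  49  53  54  55  56  51  50  50  51  52  51  49  49
   49  50  50  50  50  49  49]
 [ 53  51  50  50  49  50  51  51  53  53  54  50  53  53  50  49  51  51
   53  54  53  51  53  51  51]
 [ 52  51  51  50  54  51  51  53  54  55  59  63  68  66  61  56  50  52
   53  55  58  55  53  54  52]
 [ 52  51  48  48  49  52  50  54  58  63  65  76  84  84  79  69  57  52
   53  55  54  57  57  54  54]
 [ 50  47  47  49
[... 1383 characters left out ...]
11 214 214 212 212 214 216 216 211 195
  166 118  72  56  54  53  54]
 [ 43  38  32  51  96 140 164 182 194 202 207 212 212 211 206 202 191 172
  145 108  66  52  52  51  55]
 [ 37  32  32  45  84 120 141 154 164 175 186 190 192 187 182 175 164 154
  133  96  62  51  50  53  54]
 [ 32  31  30  40  70 107 132 142 147 151 158 162 162 159 156 156 152 144
  120  81  57  52  52  51  52]
 [ 32  29  30  36  59  97 124 137 143 145 149 151 151 150 150 150 146 131
  102  75  67  60  53  48  49]
 [ 33  27  30  33  52  85 115 130 137 141 146 149 150 149 146 141 132 113
   87  89 107 100  71  52  50]
 [ 31  29  31  31  49  78 106 120 128 132 135 139 140 139 134 126 116 104
  102 128 157 153 113  64  52]]
```

Run:
```python
from h import *
st=get_state();print(st["joint_positions"].round(3))
def ext(f,r0,r1,c0,c1):
    s=np.load(f);g=cv2.cvtColor(s["color"],cv2.COLOR_RGB2GRAY).astype(float)
    L=[];Rr=[]
    for r in range(r0,r1):
        x=g[r,c0:c1];m=(c1-c0)//2;h=95
        i=np.where(x>h)[0];a,b=i[0],i[-1]
        L.append(c0+a-(x[a]-h)/(x[a]-x[a-1]));Rr.append(c0+b+(x[b]-h)/(x[b]-x[b+1]))
    print(f,"L",np.round(L,2),"R",np.round(Rr,2))
ext("pics/side8.npz",154,166,300,327)
ext("pics/side10.npz",154,166,300,327)
ext("pics/side0.npz",242,256,322,352)
```

```text
[-0.951  0.23   0.596  1.973 -0.156  0.98   0.741]
pics/side8.npz L [307.83 306.66 305.93 305.49 305.3  305.07 305.03 305.22 305.48 305.79
 305.95 306.23] R [318.18 319.77 320.7  321.22 321.5  321.53 321.36 320.95 320.61 320.31
 319.97 319.54]
pics/side10.npz L [314.87 306.86 305.71 305.15 304.88 304.76 304.7  304.7  304.98 305.31
 305.68 305.95] R [318.33 319.51 320.2  320.65 320.9  320.9  320.75 320.5  320.31 320.03
 319.64 319.26]
pics/side0.npz L [329.77 328.48 327.74 327.26 327.07 326.96 326.92 326.55 323.17 322.
 321.89 321.96 322.24 322.44] R [331.6  344.78 345.62 346.11 346.45 346.56 346.56 346.62 346.67 346.87
 347.34 347.74 348.   348.36]
```

The knob moved back by about 1.5 px, roughly halfway, so a small lean may remain. Gripping the collar across the other way, jaws turned 90°, should square it up.

Call:
{"api": "step_arm", "payload": {"steps": [{"grip":0,"tx":0.1,"ty":-0.1,"tz":0,"ax":0,"ay":0,"az":-0.17},{"grip":0,"tx":0.2,"ty":-0.2,"tz":0,"ax":0,"ay":0,"az":-0.34},{"grip":0,"tx":0.22,"ty":-0.22,"tz":0,"ax":0,"ay":0,"az":-0.51},{"grip":0,"tx":0.22,"ty":-0.22,"tz":0,"ax":0,"ay":0,"az":-0.68},{"grip":0,"tx":0.22,"ty":-0.22,"tz":0,"ax":0,"ay":0,"az":-0.85},{"grip":0,"tx":0.22,"ty":-0.22,"tz":0,"ax":0,"ay":0,"az":-1.02},{"grip":0,"tx":0.22,"ty":-0.22,"tz":0,"ax":0,"ay":0,"az":-1.19},{"grip":0,"tx":0.22,"ty":-0.22,"tz":0,"ax":0,"ay":0,"az":-1.36},{"grip":0,"tx":0.22,"ty":-0.22,"tz":0,"ax":0,"ay":0,"az":-1.5},{"grip":0,"tx":0.22,"ty":-0.22,"tz":0,"ax":0,"ay":0,"az":-1.57},{"grip":0,"tx":0.22,"ty":-0.22,"tz":0,"ax":0,"ay":0,"az":-1.57},{"grip":0,"tx":0.22,"ty":-0.22,"tz":0,"ax":0,"ay":0,"az":-1.57}]}}

```text
clock: 30.85
position: [0.4535, 0.1633, 0.2123]
tool_rot: [0.347, -0.616, 0.617, -0.346]
force: [-0.1, 0.6, 0.5]
width: 0.998
```

Run:
```python
from h import *
from scipy.spatial.transform import Rotation as R
s=save("top","pics/top11.png");st=get_state();M=R.from_quat(st["tool_rot"]).as_matrix()
print(st["clock"],st["position"],M.round(4))
```

```text
30.9 [0.45363178 0.16333455 0.21246145] [[-5.207e-01 -4.000e-04  8.538e-01]
 [-8.538e-01 -2.000e-04 -5.207e-01]
 [ 4.000e-04 -1.000e+00 -2.000e-04]]
```

Call:
{"api": "step_arm", "payload": {"steps": [{"grip":0,"tx":0.04,"ty":0,"tz":-4,"ax":0,"ay":0,"az":0},{"grip":0,"tx":0.04,"ty":0,"tz":-8,"ax":0,"ay":0,"az":0},{"grip":0,"tx":0.04,"ty":0,"tz":-11,"ax":0,"ay":0,"az":0},{"grip":0,"tx":0.04,"ty":0,"tz":-13,"ax":0,"ay":0,"az":0},{"grip":0,"tx":0.04,"ty":0,"tz":-14.5,"ax":0,"ay":0,"az":0},{"grip":0,"tx":0.04,"ty":0,"tz":-15.5,"ax":0,"ay":0,"az":0},{"grip":0,"tx":0.04,"ty":0,"tz":-15.85,"ax":0,"ay":0,"az":0},{"grip":0,"tx":0.04,"ty":0,"tz":-15.85,"ax":0,"ay":0,"az":0}]}}

```text
clock: 31.9
position: [0.4545, 0.1634, 0.0544]
tool_rot: [-0.346, 0.617, -0.617, 0.346]
force: [0.4, -0.1, -1.0]
width: 1.001
```

Call:
{"api": "step_arm", "payload": {"steps": [{"grip":1,"tx":0,"ty":0,"tz":0,"ax":0,"ay":0,"az":0},{"grip":1,"tx":0,"ty":0,"tz":0,"ax":0,"ay":0,"az":0},{"grip":1,"tx":0,"ty":0,"tz":0,"ax":0,"ay":0,"az":0},{"grip":1,"tx":0,"ty":0,"tz":0,"ax":0,"ay":0,"az":0},{"grip":1,"tx":0,"ty":0,"tz":0,"ax":0,"ay":0,"az":0},{"grip":1,"tx":0,"ty":0,"tz":0,"ax":0,"ay":0,"az":0}], "squeeze": 30}}

```text
clock: 32.65
position: [0.4545, 0.1635, 0.0545]
tool_rot: [-0.346, 0.617, -0.617, 0.346]
force: [-0.8, 0.1, 5.9]
width: 0.445
```

Call:
{"api": "step_arm", "payload": {"steps": [{"grip":1,"tx":0,"ty":0,"tz":-0.02,"ax":0,"ay":0,"az":0},{"grip":1,"tx":0,"ty":0,"tz":-0.02,"ax":0,"ay":0,"az":0},{"grip":1,"tx":0,"ty":0,"tz":-0.02,"ax":0,"ay":0,"az":0}]}}

```text
clock: 33.02
position: [0.4545, 0.1635, 0.0544]
tool_rot: [-0.345, 0.617, -0.617, 0.346]
force: [-1.8, 0.3, 10.0]
width: 0.445
```

Call:
{"api": "step_arm", "payload": {"steps": [{"grip":1,"tx":0,"ty":0,"tz":0.03,"ax":0,"ay":0,"az":0},{"grip":1,"tx":0,"ty":0,"tz":0.03,"ax":0,"ay":0,"az":0}], "squeeze": 20}}

```text
clock: 33.28
position: [0.4545, 0.1635, 0.0545]
tool_rot: [-0.346, 0.617, -0.617, 0.346]
force: [-0.7, -0.2, 6.3]
width: 0.445
```

Call:
{"api": "step_arm", "payload": {"steps": [{"grip":0,"tx":0,"ty":0,"tz":0,"ax":0,"ay":0,"az":0},{"grip":0,"tx":0,"ty":0,"tz":0,"ax":0,"ay":0,"az":0},{"grip":0,"tx":0,"ty":0,"tz":0,"ax":0,"ay":0,"az":0},{"grip":0,"tx":0,"ty":0,"tz":0,"ax":0,"ay":0,"az":0},{"grip":0,"tx":0,"ty":0,"tz":0,"ax":0,"ay":0,"az":0},{"grip":0,"tx":0,"ty":0,"tz":0,"ax":0,"ay":0,"az":0}]}}

```text
clock: 34.02
position: [0.4543, 0.1633, 0.0543]
tool_rot: [0.346, -0.617, 0.617, -0.346]
force: [-0.9, 0.2, -0.4]
width: 0.999
```

Call:
{"api": "step_arm", "payload": {"steps": [{"grip":0,"tx":0,"ty":0,"tz":2,"ax":0,"ay":0,"az":0},{"grip":0,"tx":0,"ty":0,"tz":5,"ax":0,"ay":0,"az":0},{"grip":0,"tx":0,"ty":0,"tz":9,"ax":0,"ay":0,"az":0},{"grip":0,"tx":0,"ty":0,"tz":13,"ax":0,"ay":0,"az":0},{"grip":0,"tx":0,"ty":0,"tz":16,"ax":0,"ay":0,"az":0},{"grip":0,"tx":0,"ty":0,"tz":16,"ax":0,"ay":0,"az":0}]}}

```text
clock: 34.78
position: [0.4555, 0.1638, 0.2161]
tool_rot: [-0.344, 0.617, -0.617, 0.347]
force: [-1.3, 0.5, -0.1]
width: 1.0
```

```bash
python3 chk.py side12
```

```text
34.825 [0.45454006 0.16374447 0.21472193] [-0.22029156  0.07857424 -0.45057405] 1.0010884162227978
collar 155 [305.94 318.79] 312.37
collar 156 [305.51 319.34] 312.43
collar 157 [304.94 319.74] 312.34
collar 158 [304.64 319.97] 312.31
collar 159 [304.65 319.86] 312.26
collar 160 [305.01 319.41] 312.21
collar 161 [305.26 319.16] 312.21
collar 162 [305.53 318.99] 312.26
collar 163 [305.63 318.98] 312.31
collar 164 [305.51 319.1 ] 312.3
collar 165 [305.81 318.94] 312.37
0.088 41 [0.4528 0.1573 0.0963]
0.106 37 [0.4535 0.1599 0.1099]
[[ 53  52  51  52  52  52  50  54  54  53  53  54  51  53  52  51  51  52
   50  50  49  50  49  51  50]
 [ 53  53  51  53  50  50  52  53  53  52  52  52  50  50  52  51  50  53
   52  54  54  50  52  50  49]
 [ 51  51  52  52  49  51  50  52  56  55  54  53  53  51  50  49  51  53
   53  57  56  55  54  52  53]
 [ 49  49  51  50  50  49  52  56  57  59  60  57  57  55  53  50  51  53
   51  54  55  56  53  55  53]
 [ 49  50  50  47  49  49  53  56  60  61  61  60  59  59  58  54  51  50
   51  54  55  57  55  57  55]
 [ 49  48  51  52  49  52  51  53  56  
[... 1256 characters left out ...]
07 210 211 213 213 213 213 211 203 180
  137  88  63  53  54  56  54]
 [ 38  44  48  67 108 147 174 189 198 204 210 213 214 214 209 202 189 166
  128  85  58  52  54  53  53]
 [ 33  36  44  63  99 130 146 158 169 178 188 195 197 194 187 176 163 147
  118  80  54  49  49  52  53]
 [ 31  31  40  54  88 119 136 144 148 154 158 164 165 163 162 158 152 138
  107  74  55  51  53  50  51]
 [ 28  34  33  41  68 105 130 140 144 146 146 149 150 152 151 152 146 127
   96  71  68  62  55  51  52]
 [ 29  31  27  32  54  89 118 132 139 143 145 147 151 149 147 141 132 109
   85  88 106  99  68  51  50]
 [ 32  29  31  30  48  79 108 119 128 132 135 137 140 138 133 126 116 105
  101 128 157 153 112  67  52]]
```

The collar and knob are now centred on the boss axis at column 312.3, which matches the boss, so the rod stands upright in this view. I'll move the arm aside to check from the top.

Call:
{"api": "step_arm", "payload": {"steps": [{"grip":0,"tx":-2,"ty":3,"tz":1,"ax":0,"ay":0,"az":0},{"grip":0,"tx":-4,"ty":7,"tz":1,"ax":0,"ay":0,"az":0},{"grip":0,"tx":-7,"ty":11,"tz":1,"ax":0,"ay":0,"az":0},{"grip":0,"tx":-9,"ty":15,"tz":1,"ax":0,"ay":0,"az":0},{"grip":0,"tx":-11,"ty":19,"tz":1,"ax":0,"ay":0,"az":0},{"grip":0,"tx":-13,"ty":23,"tz":1,"ax":0,"ay":0,"az":0},{"grip":0,"tx":-15,"ty":27,"tz":1,"ax":0,"ay":0,"az":0},{"grip":0,"tx":-17,"ty":31,"tz":1,"ax":0,"ay":0,"az":0},{"grip":0,"tx":-19,"ty":35,"tz":1,"ax":0,"ay":0,"az":0},{"grip":0,"tx":-21,"ty":38,"tz":1,"ax":0,"ay":0,"az":0},{"grip":0,"tx":-21,"ty":38,"tz":1,"ax":0,"ay":0,"az":0}]}}

```text
clock: 36.2
position: [0.2413, 0.5452, 0.2219]
tool_rot: [0.348, -0.615, 0.617, -0.346]
force: [1.2, -1.1, -0.5]
width: 0.996
```

Run:
```python
from m import *
s=save("top","pics/top13.png");s2=save("side","pics/side13.png")
b=s2["color"][138:178,292:332];a=s["color"][172:212,248:288]
cv2.imwrite("pics/c13.png",np.hstack([cv2.resize(x,(400,400),interpolation=cv2.INTER_CUBIC) for x in (a,b)])[:,:,::-1])
print(get_state()["clock"],get_state()["position"])
show("knob",s,(182,203,258,280),0,130,.112)
show("collar",s,(180,205,256,282),238,255,.076)
show("boss0(bore)",np.load("pics/top0.npz"),(182,203,258,280),0,140,.060)
def zc(d,r,c,h):
    P=cloud(d);Q=P[r[0]:r[1],c[0]:c[1]].reshape(-1,3);Q=Q[np.linalg.norm(Q[:,:2]-[.456,.164],axis=1)<.022]
    m=(Q[:,2]>h[0])&(Q[:,2]<h[1]);A=np.c_[Q[m][:,:2]-[.456,.164],np.ones(m.sum())];f=np.linalg.lstsq(A,Q[m][:,2],rcond=None)[0]
    print("plane",m.sum(),f.round(3),"z med",np.median(Q[m][:,2]).round(4), "xy",Q[m][:,:2].mean(0).round(4),Q[m].min(0).round(4),Q[m].max(0).round(4))
zc(s,(172,212),(248,288),(.071,.084)); zc(s,(172,212),(248,288),(.104,.122)); zc(np.load("pics/top0.npz"),(172,212),(248,288),(.055,.066))
```

```text
36.3 [0.24434517 0.54245361 0.2228626 ]
knob area 20.9 rect mm 432.5 146.6 11.5 29.8 32.3 ell [434.2 147.9] [15.2 25.8] px [271.  198.8]
knob area 22.2 rect mm 439.9 179.7 9.8 32.9 89.4 ell [432.  180.9] [ 8.  41.1] px [258.6 197.3]
knob area 45.8 rect mm 452.5 160.9 18.2 23.4 55.3 ell [452.8 161.2] [18.7 24.8] px [265.9 191.9]
collar area 10.7 rect mm 461.9 150.8 25.7 6.8 24.6 ell [461.6 151.1] [ 6.9 24. ] px [271.3 189.9]
collar area 66.3 rect mm 446.1 138.0 40.2 74.5 65.0 ell [452.2 156.6] [57.4 69.8] px [275.5 194.1]
boss0(bore) area 23.2 rect mm 445.3 188.2 10.6 34.7 89.4 ell [437.  189.6] [ 8.6 43.5] px [258.6 197.2]
boss0(bore) area 18.9 rect mm 455.8 164.2 13.4 14.7 32.3 ell [455.5 164.2] [13.8 15. ] px [267.6 192.7]
boss0(bore) area 35.3 rect mm 444.1 154.9 23.3 37.6 41.6 ell [451.6 160.6] [32.8 39.3] px [270.8 196.6]
plane 100 [0.015 0.019 0.078] z med 0.0776 xy [0.4549 0.1598] [0.4381 0.1427 0.0711] [0.4766 0.1812 0.0829]
plane 47 [0.074 0.111 0.113] z med 0.1128 xy [0.455  0.1617] [0.4437 0.1527 0.1046] [0.4663 0.172  0.1195]
plane 85 [ 0.02  -0.013  0.061] z med 0.061 xy [0.4562 0.1631] [0.44   0.148  0.0559] [0.4728 0.181  0.066 ]
```

View pics/c13.png

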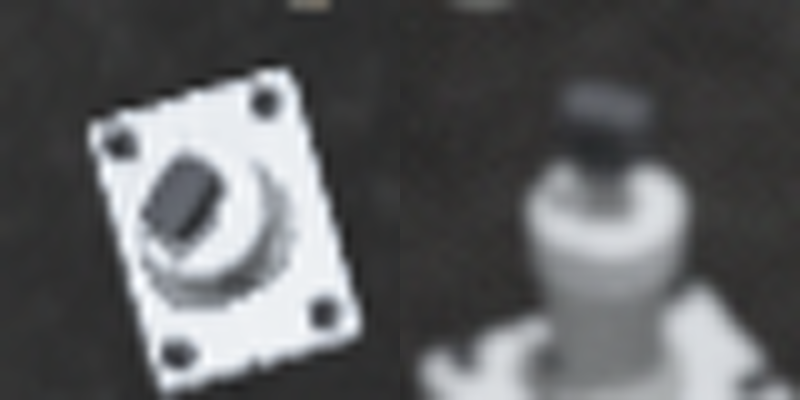

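The 12th and last picture shows, in the top view, the knob at crop (183,203) over a white collar resting on the boss. In the side view the rod looks upright at (605,200). The numbers show a small lean of 0.02 to 0.05 rad along the original jaw axis and a gap of about 0.6 mm. I'll square it once more with the jaws in the first direction.

Call:
{"api": "step_arm", "payload": {"steps": [{"grip":0,"tx":2,"ty":-3.5,"tz":-1,"ax":0,"ay":0,"az":0.16},{"grip":0,"tx":4,"ty":-7.5,"tz":-1,"ax":0,"ay":0,"az":0.32},{"grip":0,"tx":6.5,"ty":-11.5,"tz":-1,"ax":0,"ay":0,"az":0.48},{"grip":0,"tx":8.5,"ty":-15.5,"tz":-1,"ax":0,"ay":0,"az":0.64},{"grip":0,"tx":11,"ty":-19.5,"tz":-1,"ax":0,"ay":0,"az":0.8},{"grip":0,"tx":13,"ty":-23.5,"tz":-1,"ax":0,"ay":0,"az":0.96},{"grip":0,"tx":15,"ty":-27.5,"tz":-1,"ax":0,"ay":0,"az":1.12},{"grip":0,"tx":17.5,"ty":-31.5,"tz":-1,"ax":0,"ay":0,"az":1.28},{"grip":0,"tx":19.5,"ty":-35,"tz":-1,"ax":0,"ay":0,"az":1.44},{"grip":0,"tx":21,"ty":-38,"tz":-1,"ax":0,"ay":0,"az":1.57},{"grip":0,"tx":21,"ty":-38,"tz":-1,"ax":0,"ay":0,"az":1.57},{"grip":0,"tx":21,"ty":-38,"tz":-1,"ax":0,"ay":0,"az":1.57}]}}

```text
clock: 37.8
position: [0.4538, 0.1628, 0.214]
tool_rot: [-0.68, 0.193, -0.193, 0.68]
force: [-0.6, 0.6, -0.3]
width: 1.001
```

Call:
{"api": "step_arm", "payload": {"steps": [{"grip":0,"tx":0.05,"ty":0.07,"tz":-4,"ax":0,"ay":0,"az":0},{"grip":0,"tx":0.05,"ty":0.07,"tz":-8,"ax":0,"ay":0,"az":0},{"grip":0,"tx":0.05,"ty":0.07,"tz":-11,"ax":0,"ay":0,"az":0},{"grip":0,"tx":0.05,"ty":0.07,"tz":-13,"ax":0,"ay":0,"az":0},{"grip":0,"tx":0.05,"ty":0.07,"tz":-14.5,"ax":0,"ay":0,"az":0},{"grip":0,"tx":0.05,"ty":0.07,"tz":-15.5,"ax":0,"ay":0,"az":0},{"grip":0,"tx":0.05,"ty":0.07,"tz":-15.9,"ax":0,"ay":0,"az":0},{"grip":0,"tx":0.05,"ty":0.07,"tz":-15.9,"ax":0,"ay":0,"az":0}]}}

```text
clock: 38.8
position: [0.4549, 0.1641, 0.0554]
tool_rot: [-0.68, 0.192, -0.192, 0.681]
force: [0.6, -0.2, -0.5]
width: 1.001
```

Call:
{"api": "step_arm", "payload": {"steps": [{"grip":1,"tx":0,"ty":0,"tz":0,"ax":0,"ay":0,"az":0},{"grip":1,"tx":0,"ty":0,"tz":0,"ax":0,"ay":0,"az":0},{"grip":1,"tx":0,"ty":0,"tz":0,"ax":0,"ay":0,"az":0},{"grip":1,"tx":0,"ty":0,"tz":0,"ax":0,"ay":0,"az":0},{"grip":1,"tx":0,"ty":0,"tz":0,"ax":0,"ay":0,"az":0},{"grip":1,"tx":0,"ty":0,"tz":0,"ax":0,"ay":0,"az":0}], "squeeze": 30}}

```text
clock: 39.55
position: [0.455, 0.1641, 0.0557]
tool_rot: [-0.68, 0.192, -0.192, 0.681]
force: [-0.8, -1.3, 5.1]
width: 0.447
```

Call:
{"api": "step_arm", "payload": {"steps": [{"grip":1,"tx":0,"ty":0,"tz":-0.015,"ax":0,"ay":0,"az":0},{"grip":1,"tx":0,"ty":0,"tz":-0.015,"ax":0,"ay":0,"az":0}], "squeeze": 30}}

```text
clock: 39.8
position: [0.455, 0.1641, 0.0556]
tool_rot: [-0.68, 0.192, -0.192, 0.681]
force: [-1.7, -1.0, 8.1]
width: 0.443
```

Call:
{"api": "step_arm", "payload": {"steps": [{"grip":0,"tx":0,"ty":0,"tz":0,"ax":0,"ay":0,"az":0},{"grip":0,"tx":0,"ty":0,"tz":0,"ax":0,"ay":0,"az":0},{"grip":0,"tx":0,"ty":0,"tz":0,"ax":0,"ay":0,"az":0},{"grip":0,"tx":0,"ty":0,"tz":0,"ax":0,"ay":0,"az":0},{"grip":0,"tx":0,"ty":0,"tz":0,"ax":0,"ay":0,"az":0},{"grip":0,"tx":0,"ty":0,"tz":0,"ax":0,"ay":0,"az":0}]}}

```text
clock: 40.55
position: [0.4548, 0.164, 0.0551]
tool_rot: [0.681, -0.192, 0.192, -0.681]
force: [0.0, 0.0, -0.6]
width: 1.0
```

Call:
{"api": "step_arm", "payload": {"steps": [{"grip":0,"tx":0,"ty":0,"tz":2,"ax":0,"ay":0,"az":0},{"grip":0,"tx":0,"ty":0,"tz":5,"ax":0,"ay":0,"az":0},{"grip":0,"tx":0,"ty":0,"tz":9,"ax":0,"ay":0,"az":0},{"grip":0,"tx":0,"ty":0,"tz":13,"ax":0,"ay":0,"az":0},{"grip":0,"tx":0,"ty":0,"tz":16,"ax":0,"ay":0,"az":0},{"grip":0,"tx":-4,"ty":7,"tz":16,"ax":0,"ay":0,"az":0},{"grip":0,"tx":-7,"ty":12,"tz":16,"ax":0,"ay":0,"az":0},{"grip":0,"tx":-10,"ty":17,"tz":16,"ax":0,"ay":0,"az":0},{"grip":0,"tx":-13,"ty":23,"tz":16,"ax":0,"ay":0,"az":0},{"grip":0,"tx":-16,"ty":29,"tz":16,"ax":0,"ay":0,"az":0},{"grip":0,"tx":-19,"ty":34,"tz":16,"ax":0,"ay":0,"az":0},{"grip":0,"tx":-21,"ty":38,"tz":16,"ax":0,"ay":0,"az":0}]}}

```text
clock: 42.05
position: [0.2432, 0.5458, 0.2151]
tool_rot: [-0.681, 0.192, -0.192, 0.681]
force: [1.5, 0.2, 0.6]
width: 0.997
```

```bash
python3 chk.py side14 | grep -v '\[ *[0-9]* *[0-9]* *[0-9]* *[0-9]* *[0-9]* '
python3 - <<'E'
from m import *
D=[save("top",f"pics/top15_{i}.png") for i in range(4)]
print(get_state()["clock"],get_state()["position"])
show("knob",D[0],(182,203,258,280),0,130,.112)
show("knob before",np.load("pics/top13.npz"),(184,199,258,274),0,130,.112)
def zc(ds,h):
    Q=np.vstack([cloud(d)[172:212,248:288].reshape(-1,3) for d in ds]);Q=Q[np.linalg.norm(Q[:,:2]-[.456,.164],axis=1)<.02]
    m=(Q[:,2]>h[0])&(Q[:,2]<h[1]);A=np.c_[Q[m][:,:2]-[.456,.164],np.ones(m.sum())];f=np.linalg.lstsq(A,Q[m][:,2],rcond=None)[0]
    print("plane",m.sum(),f.round(4),"med",np.median(Q[m][:,2]).round(4),"mid",((Q[m].min(0)+Q[m].max(0))/2).round(4))
zc(D,(.071,.084)); zc(D,(.108,.118)); zc([np.load("pics/top13.npz")],(.108,.118)); zc([np.load("pics/top0.npz")],(.055,.066))
E
```

```text
42.1 [0.23664288 0.55325472 0.21436899] [-4.23202644  6.72187579  0.93214159] 1.0018085849340908
knob 146 [308.27 314.41] 311.34
knob 147 [308.   315.63] 311.82
knob 148 [308.16 316.36] 312.26
knob 149 [308.68 316.36] 312.52
knob 150 [311.03 316.37] 313.7
collar 155 [306.11 319.31] 312.71
collar 156 [305.68 319.69] 312.68
collar 157 [304.79 320.12] 312.45
collar 158 [304.44 320.34] 312.39
collar 159 [304.48 320.26] 312.37
collar 160 [304.65 320.05] 312.35
collar 161 [305.09 319.69] 312.39
collar 162 [305.63 319.33] 312.48
collar 163 [305.82 319.32] 312.57
collar 164 [305.78 319.31] 312.54
collar 165 [305.93 318.94] 312.43
0.088 38 [0.4531 0.1574 0.0969]
0.106 36 [0.4542 0.1609 0.11  ]
   51  51  49  49  48  48  50]
   52  55  53  53  52  52  51]
   53  56  54  54  52  55  53]
   51  55  55  55  55  56  54]
   51  54  56  56  57  55  56]
   52  53  55  56  56  57  54]
   51  53  55  54  54  54  53]
   52  52  54  52  54  54  51]
   52  52  54  55  54  51  52]
   58  55  53  56  54  51  51]
   72  59  58  55  54  53  52]
  115  72  55  53  53  52  53]
  159 100  61  56  54  52  52]
  1
[... 465 characters left out ...]
1.2 198.3]
knob area 22.2 rect mm 439.9 179.7 9.8 32.9 89.4 ell [432.  180.9] [ 8.  41.1] px [258.6 197.3]
knob area 46.7 rect mm 452.4 161.7 18.0 23.8 60.5 ell [453.1 161.7] [19.1 25.4] px [265.6 191.8]
knob before area 10.6 rect mm 445.5 181.0 7.0 21.7 89.4 ell [440.6 181.9] [ 5.7 27.2] px [258.3 195. ]
knob before area 45.8 rect mm 452.5 160.9 18.2 23.4 55.3 ell [452.8 161.2] [18.7 24.8] px [265.9 191.9]
plane 370 [-0.0074  0.0021  0.0776] med 0.0775 mid [0.4569 0.1633 0.0776]
plane 172 [0.0797 0.0714 0.1134] med 0.1132 mid [0.4549 0.1622 0.113 ]
plane 42 [-0.0346 -0.0052  0.1127] med 0.1128 mid [0.455  0.1623 0.1131]
plane 85 [ 0.0202 -0.0133  0.061 ] med 0.061 mid [0.4564 0.1645 0.061 ]
```

```bash
python3 -c "
from cell import *
print(get_state()['clock'],get_state()['force']); print(close_job())"
```

```text
42.3 [ 1.48085728 -0.28965064 -0.80928715]
the job is handed in; nothing more can be done
None
```

I handed the job in at 42.3 s of the 61 s allowed. The rod stands on the punch in the die bore, collar set on the die's top face and the arm clear of everything.

- **Press:** I lowered the rod upright, gripped by its knob, and felt the punch about 30 mm below the mouth. I held it there at roughly 8.5–10 N for more than 2 s. The highest load I read on the punch was about 10 N.
- **Collar:** After I let go of the knob, the rod leaned about 0.11 rad within the bore's clearance, so the collar's first contact was on one edge only. I re-gripped the collar three times: once turned to match the lean, once with the jaws turned 90°, and once in the original direction. After these it sat flat.
- **Force on the die:** It was mostly 4–8 N while setting the collar, with two brief readings of about 12 N and 10 N. That is more than I wanted for "without pressing hard".
- **Last checks:**
  - The collar's top is level to about 0.01 rad.
  - The collar and knob are centred on the die to within about 1–2.5 mm. The two cameras disagree with each other by about 2 mm.
  - The knob's height matches the rod being on the bottom.
  - The collar's top measured 16.5 mm above the die against the 16 mm expected. That is within the noise of the depth readings, so I can't rule out a gap of a few tenths of a millimetre.
- **Bystanders:** I never moved the arm near the crucible, vial or weight, but I did not measure their positions again at the end.

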